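Hang up the tweezer hangers and clip them to the rail

TASK

Put the tweezer hangers away on the free rail, the one that does not have the magnifier's lens reaching over its end: drape every hanger that is standing on the plank squarely over that rail's bar, a leg on each side, and secure each with one spring clip from the wooden strip, clipped from above across its crown so that the jaws grip both legs. Leave any spare clip parked on the strip, and do not push or tip the magnifier, the quartz sphere, the tackle box or the tweezer tray.

Things in the scene. Friction and masses are not known exactly. Their poses are not given: they have to be found in the camera images.
- rail_left: fixed aluminium rail: flat rubber-topped bar 20 mm thick (x), 14 mm tall, 310 mm long (y), top 130 mm above the plank, on a 10 mm post with a 70 x 30 x 6 mm foot at y = +-150 mm, and an end stop that rises 20 mm above the bar at y = +-155 mm. Origin on the plank below the bar's middle, z up; its y axis runs roughly along world x. The one on the robot's left (+y).
- rail_right: fixed aluminium rail: flat rubber-topped bar 20 mm thick (x), 14 mm tall, 310 mm long (y), top 130 mm above the plank, on a 10 mm post with a 70 x 30 x 6 mm foot at y = +-150 mm, and an end stop that rises 20 mm above the bar at y = +-155 mm. Origin on the plank below the bar's middle, z up; its y axis runs roughly along world x. The one on the robot's right (-y).
- strip: fixed dark wooden strip on a base, 36 mm thick in x, 270 mm long in y, top 60 mm above the plank, on which the clips are parked side by side, pivots 20 mm above its top. Origin on the plank at its centre, z up.
- magnifier: black magnifier: round base 104 mm across on rubber feet, 210 mm tall post, swing arm with a 90 mm lens that reaches 160 mm towards -x, 210 mm up, over the far end of one of the two rails. Origin: centre under the base. Bystander.
- quartz: rose quartz sphere 80 mm across on a white ceramic stand, 100 mm tall; stands beyond the far end of the other rail. Origin: centre under the stand. Bystander.
- tackle_box: closed blue plastic tackle box with two snap latches, 154 x 264 x 107 mm plus carrying handle. Origin: centre of its underside. Bystander.
- tweezer_tray: grey tray of loose stainless tweezers, 150 x 90 x 16 mm. Origin: centre of its underside. Bystander.
- hanger_blue: blue plastic hanger, an inverted U standing on its feet, may be absent. 80 mm tall, 50 mm wide (y), 36 mm across x outside, 28 mm inside, crown 4 mm thick, open below; ledges at the feet, 52 mm across x. Origin: centre under the feet, z up. Grip across x by the upper half of the legs. Hung, its origin is 54 mm above the rail's origin and its y is along the bar. 110 g.
- hanger_red: red plastic hanger, an inverted U standing on its feet, may be absent. 80 mm tall, 50 mm wide (y), 36 mm across x outside, 28 mm inside, crown 4 mm thick, open below; ledges at the feet, 52 mm across x. Origin: centre under the feet, z up. Grip across x by the upper half of the legs. Hung, its origin is 54 mm above the rail's origin and its y is along the bar. 110 g.
- hanger_yellow: yellow plastic hanger, an inverted U standing on its feet, may be absent. 80 mm tall, 50 mm wide (y), 36 mm across x outside, 28 mm inside, crown 4 mm thick, open below; ledges at the feet, 52 mm across x. Origin: centre under the feet, z up. Grip across x by the upper half of the legs. Hung, its origin is 54 mm above the rail's origin and its y is along the bar. 110 g.
- hanger_green: green plastic hanger, an inverted U standing on its feet, may be absent. 80 mm tall, 50 mm wide (y), 36 mm across x outside, 28 mm inside, crown 4 mm thick, open below; ledges at the feet, 52 mm across x. Origin: centre under the feet, z up. Grip across x by the upper half of the legs. Hung, its origin is 54 mm above the rail's origin and its y is along the bar. 110 g.
- clip0: sprung clip, 20 mm wide (y), starts on the strip. Origin on the 10 mm thick pivot, x = opening direction, z up. Flat black jaws 12 to 46 mm below the pivot, sprung shut. Orange handles splay to 62 mm at the top, 58 mm above it; squeezed to 40 mm (the stop, about 10 N) they open the jaws to 56 mm at the tips. Keep squeezing while carrying. 27 g.
- clip1: sprung clip, 20 mm wide (y), starts on the strip. Origin on the 10 mm thick pivot, x = opening direction, z up. Flat black jaws 12 to 46 mm below the pivot, sprung shut. Orange handles splay to 62 mm at the top, 58 mm above it; squeezed to 40 mm (the stop, about 10 N) they open the jaws to 56 mm at the tips. Keep squeezing while carrying. 27 g.
- clip2: sprung clip, 20 mm wide (y), starts on the strip. Origin on the 10 mm thick pivot, x = opening direction, z up. Flat black jaws 12 to 46 mm below the pivot, sprung shut. Orange handles splay to 62 mm at the top, 58 mm above it; squeezed to 40 mm (the stop, about 10 N) they open the jaws to 56 mm at the tips. Keep squeezing while carrying. 27 g.
- clip3: sprung clip, 20 mm wide (y), starts on the strip. Origin on the 10 mm thick pivot, x = opening direction, z up. Flat black jaws 12 to 46 mm below the pivot, sprung shut. Orange handles splay to 62 mm at the top, 58 mm above it; squeezed to 40 mm (the stop, about 10 N) they open the jaws to 56 mm at the tips. Keep squeezing while carrying. 27 g.
There are look-alikes about, which are no part of the job. Of the things that look like the hanger_green, the middle-sized one is meant. What is shaped like the clip2 but blue is not meant.

How it is judged (in metres and radians):
At the end, for the whole second after the job is handed in: Each hanger hangs on the rail away from the magnifier (within 8 mm of the bar's line, crown on the bar, tilt < 0.25 rad), gripped (> 1 N) by exactly one clip, pivot 2 to 33 mm above the crown, within 12 mm across and 28 mm along; other clips still on the strip; all at rest (((world y of magnifier above 0 m and (x of hanger_blue in the frame of rail_right between -0.008 and 0.008 m and y of hanger_blue in the frame of rail_right between -0.137 and 0.137 m and z of hanger_blue in the frame of rail_right between 0.047 and 0.062 m and angle between hanger_blue's own z axis and vertical below 0.25 rad) and (x of hanger_red in the frame of rail_right between -0.008 and 0.008 m and y of hanger_red in the frame of rail_right between -0.137 and 0.137 m and z of hanger_red in the frame of rail_right between 0.047 and 0.062 m and angle between hanger_red's own z axis and vertical below 0.25 rad) and (x of hanger_yellow in the frame of rail_right between -0.008 and 0.008 m and y of hanger_yellow in the frame of rail_right between -0.137 and 0.137 m and z of hanger_yellow in the frame of rail_right between 0.047 and 0.062 m and angle between hanger_yellow's own z axis and vertical below 0.25 rad) and (x of hanger_green in the frame of rail_right between -0.008 and 0.008 m and y of hanger_green in the frame of rail_right between -0.137 and 0.137 m and z of hanger_green in the frame of rail_right between 0.047 and 0.062 m and angle between hanger_green's own z axis and vertical below 0.25 rad)) or (world y of magnifier below 0 m and (x of hanger_blue in the frame of rail_left between -0.008 and 0.008 m and y of hanger_blue in the frame of rail_left between -0.137 and 0.137 m and z of hanger_blue in the frame of rail_left between 0.047 and 0.062 m and angle between hanger_blue's own z axis and vertical below 0.25 rad) and (x of hanger_red in the frame of rail_left between -0.008 and 0.008 m and y of hanger_red in the frame of rail_left between -0.137 and 0.137 m and z of hanger_red in the frame of rail_left between 0.047 and 0.062 m and angle between hanger_red's own z axis and vertical below 0.25 rad) and (x of hanger_yellow in the frame of rail_left between -0.008 and 0.008 m and y of hanger_yellow in the frame of rail_left between -0.137 and 0.137 m and z of hanger_yellow in the frame of rail_left between 0.047 and 0.062 m and angle between hanger_yellow's own z axis and vertical below 0.25 rad) and (x of hanger_green in the frame of rail_left between -0.008 and 0.008 m and y of hanger_green in the frame of rail_left between -0.137 and 0.137 m and z of hanger_green in the frame of rail_left between 0.047 and 0.062 m and angle between hanger_green's own z axis and vertical below 0.25 rad))) and ((x of clip0 in the frame of hanger_blue between -0.012 and 0.012 m and y of clip0 in the frame of hanger_blue between -0.028 and 0.028 m and z of clip0 in the frame of hanger_blue between 0.082 and 0.113 m and contact force between clip0 and hanger_blue above 1 N) or (x of clip1 in the frame of hanger_blue between -0.012 and 0.012 m and y of clip1 in the frame of hanger_blue between -0.028 and 0.028 m and z of clip1 in the frame of hanger_blue between 0.082 and 0.113 m and contact force between clip1 and hanger_blue above 1 N) or (x of clip2 in the frame of hanger_blue between -0.012 and 0.012 m and y of clip2 in the frame of hanger_blue between -0.028 and 0.028 m and z of clip2 in the frame of hanger_blue between 0.082 and 0.113 m and contact force between clip2 and hanger_blue above 1 N) or (x of clip3 in the frame of hanger_blue between -0.012 and 0.012 m and y of clip3 in the frame of hanger_blue between -0.028 and 0.028 m and z of clip3 in the frame of hanger_blue between 0.082 and 0.113 m and contact force between clip3 and hanger_blue above 1 N)) and ((x of clip0 in the frame of hanger_red between -0.012 and 0.012 m and y of clip0 in the frame of hanger_red between -0.028 and 0.028 m and z of clip0 in the frame of hanger_red between 0.082 and 0.113 m and contact force between clip0 and hanger_red above 1 N) or (x of clip1 in the frame of hanger_red between -0.012 and 0.012 m and y of clip1 in the frame of hanger_red between -0.028 and 0.028 m and z of clip1 in the frame of hanger_red between 0.082 and 0.113 m and contact force between clip1 and hanger_red above 1 N) or (x of clip2 in the frame of hanger_red between -0.012 and 0.012 m and y of clip2 in the frame of hanger_red between -0.028 and 0.028 m and z of clip2 in the frame of hanger_red between 0.082 and 0.113 m and contact force between clip2 and hanger_red above 1 N) or (x of clip3 in the frame of hanger_red between -0.012 and 0.012 m and y of clip3 in the frame of hanger_red between -0.028 and 0.028 m and z of clip3 in the frame of hanger_red between 0.082 and 0.113 m and contact force between clip3 and hanger_red above 1 N)) and ((x of clip0 in the frame of hanger_yellow between -0.012 and 0.012 m and y of clip0 in the frame of hanger_yellow between -0.028 and 0.028 m and z of clip0 in the frame of hanger_yellow between 0.082 and 0.113 m and contact force between clip0 and hanger_yellow above 1 N) or (x of clip1 in the frame of hanger_yellow between -0.012 and 0.012 m and y of clip1 in the frame of hanger_yellow between -0.028 and 0.028 m and z of clip1 in the frame of hanger_yellow between 0.082 and 0.113 m and contact force between clip1 and hanger_yellow above 1 N) or (x of clip2 in the frame of hanger_yellow between -0.012 and 0.012 m and y of clip2 in the frame of hanger_yellow between -0.028 and 0.028 m and z of clip2 in the frame of hanger_yellow between 0.082 and 0.113 m and contact force between clip2 and hanger_yellow above 1 N) or (x of clip3 in the frame of hanger_yellow between -0.012 and 0.012 m and y of clip3 in the frame of hanger_yellow between -0.028 and 0.028 m and z of clip3 in the frame of hanger_yellow between 0.082 and 0.113 m and contact force between clip3 and hanger_yellow above 1 N)) and ((x of clip0 in the frame of hanger_green between -0.012 and 0.012 m and y of clip0 in the frame of hanger_green between -0.028 and 0.028 m and z of clip0 in the frame of hanger_green between 0.082 and 0.113 m and contact force between clip0 and hanger_green above 1 N) or (x of clip1 in the frame of hanger_green between -0.012 and 0.012 m and y of clip1 in the frame of hanger_green between -0.028 and 0.028 m and z of clip1 in the frame of hanger_green between 0.082 and 0.113 m and contact force between clip1 and hanger_green above 1 N) or (x of clip2 in the frame of hanger_green between -0.012 and 0.012 m and y of clip2 in the frame of hanger_green between -0.028 and 0.028 m and z of clip2 in the frame of hanger_green between 0.082 and 0.113 m and contact force between clip2 and hanger_green above 1 N) or (x of clip3 in the frame of hanger_green between -0.012 and 0.012 m and y of clip3 in the frame of hanger_green between -0.028 and 0.028 m and z of clip3 in the frame of hanger_green between 0.082 and 0.113 m and contact force between clip3 and hanger_green above 1 N)) and ((x of clip0 in the frame of strip between -0.012 and 0.012 m and y of clip0 in the frame of strip between -0.14 and 0.14 m and z of clip0 in the frame of strip between 0.062 and 0.093 m) or (x of clip0 in the frame of hanger_blue between -0.012 and 0.012 m and y of clip0 in the frame of hanger_blue between -0.028 and 0.028 m and z of clip0 in the frame of hanger_blue between 0.082 and 0.113 m and contact force between clip0 and hanger_blue above 1 N) or (x of clip0 in the frame of hanger_red between -0.012 and 0.012 m and y of clip0 in the frame of hanger_red between -0.028 and 0.028 m and z of clip0 in the frame of hanger_red between 0.082 and 0.113 m and contact force between clip0 and hanger_red above 1 N) or (x of clip0 in the frame of hanger_yellow between -0.012 and 0.012 m and y of clip0 in the frame of hanger_yellow between -0.028 and 0.028 m and z of clip0 in the frame of hanger_yellow between 0.082 and 0.113 m and contact force between clip0 and hanger_yellow above 1 N) or (x of clip0 in the frame of hanger_green between -0.012 and 0.012 m and y of clip0 in the frame of hanger_green between -0.028 and 0.028 m and z of clip0 in the frame of hanger_green between 0.082 and 0.113 m and contact force between clip0 and hanger_green above 1 N)) and ((x of clip1 in the frame of strip between -0.012 and 0.012 m and y of clip1 in the frame of strip between -0.14 and 0.14 m and z of clip1 in the frame of strip between 0.062 and 0.093 m) or (x of clip1 in the frame of hanger_blue between -0.012 and 0.012 m and y of clip1 in the frame of hanger_blue between -0.028 and 0.028 m and z of clip1 in the frame of hanger_blue between 0.082 and 0.113 m and contact force between clip1 and hanger_blue above 1 N) or (x of clip1 in the frame of hanger_red between -0.012 and 0.012 m and y of clip1 in the frame of hanger_red between -0.028 and 0.028 m and z of clip1 in the frame of hanger_red between 0.082 and 0.113 m and contact force between clip1 and hanger_red above 1 N) or (x of clip1 in the frame of hanger_yellow between -0.012 and 0.012 m and y of clip1 in the frame of hanger_yellow between -0.028 and 0.028 m and z of clip1 in the frame of hanger_yellow between 0.082 and 0.113 m and contact force between clip1 and hanger_yellow above 1 N) or (x of clip1 in the frame of hanger_green between -0.012 and 0.012 m and y of clip1 in the frame of hanger_green between -0.028 and 0.028 m and z of clip1 in the frame of hanger_green between 0.082 and 0.113 m and contact force between clip1 and hanger_green above 1 N)) and ((x of clip2 in the frame of strip between -0.012 and 0.012 m and y of clip2 in the frame of strip between -0.14 and 0.14 m and z of clip2 in the frame of strip between 0.062 and 0.093 m) or (x of clip2 in the frame of hanger_blue between -0.012 and 0.012 m and y of clip2 in the frame of hanger_blue between -0.028 and 0.028 m and z of clip2 in the frame of hanger_blue between 0.082 and 0.113 m and contact force between clip2 and hanger_blue above 1 N) or (x of clip2 in the frame of hanger_red between -0.012 and 0.012 m and y of clip2 in the frame of hanger_red between -0.028 and 0.028 m and z of clip2 in the frame of hanger_red between 0.082 and 0.113 m and contact force between clip2 and hanger_red above 1 N) or (x of clip2 in the frame of hanger_yellow between -0.012 and 0.012 m and y of clip2 in the frame of hanger_yellow between -0.028 and 0.028 m and z of clip2 in the frame of hanger_yellow between 0.082 and 0.113 m and contact force between clip2 and hanger_yellow above 1 N) or (x of clip2 in the frame of hanger_green between -0.012 and 0.012 m and y of clip2 in the frame of hanger_green between -0.028 and 0.028 m and z of clip2 in the frame of hanger_green between 0.082 and 0.113 m and contact force between clip2 and hanger_green above 1 N)) and ((x of clip3 in the frame of strip between -0.012 and 0.012 m and y of clip3 in the frame of strip between -0.14 and 0.14 m and z of clip3 in the frame of strip between 0.062 and 0.093 m) or (x of clip3 in the frame of hanger_blue between -0.012 and 0.012 m and y of clip3 in the frame of hanger_blue between -0.028 and 0.028 m and z of clip3 in the frame of hanger_blue between 0.082 and 0.113 m and contact force between clip3 and hanger_blue above 1 N) or (x of clip3 in the frame of hanger_red between -0.012 and 0.012 m and y of clip3 in the frame of hanger_red between -0.028 and 0.028 m and z of clip3 in the frame of hanger_red between 0.082 and 0.113 m and contact force between clip3 and hanger_red above 1 N) or (x of clip3 in the frame of hanger_yellow between -0.012 and 0.012 m and y of clip3 in the frame of hanger_yellow between -0.028 and 0.028 m and z of clip3 in the frame of hanger_yellow between 0.082 and 0.113 m and contact force between clip3 and hanger_yellow above 1 N) or (x of clip3 in the frame of hanger_green between -0.012 and 0.012 m and y of clip3 in the frame of hanger_green between -0.028 and 0.028 m and z of clip3 in the frame of hanger_green between 0.082 and 0.113 m and contact force between clip3 and hanger_green above 1 N)) and not (contact force between each of clip1, clip0 and hanger_blue above 0.5 N) and not (contact force between each of clip2, clip0 and hanger_blue above 0.5 N) and not (contact force between each of clip2, clip1 and hanger_blue above 0.5 N) and not (contact force between each of clip3, clip0 and hanger_blue above 0.5 N) and not (contact force between each of clip3, clip1 and hanger_blue above 0.5 N) and not (contact force between each of clip3, clip2 and hanger_blue above 0.5 N) and not (contact force between each of clip1, clip0 and hanger_red above 0.5 N) and not (contact force between each of clip2, clip0 and hanger_red above 0.5 N) and not (contact force between each of clip2, clip1 and hanger_red above 0.5 N) and not (contact force between each of clip3, clip0 and hanger_red above 0.5 N) and not (contact force between each of clip3, clip1 and hanger_red above 0.5 N) and not (contact force between each of clip3, clip2 and hanger_red above 0.5 N) and not (contact force between each of clip1, clip0 and hanger_yellow above 0.5 N) and not (contact force between each of clip2, clip0 and hanger_yellow above 0.5 N) and not (contact force between each of clip2, clip1 and hanger_yellow above 0.5 N) and not (contact force between each of clip3, clip0 and hanger_yellow above 0.5 N) and not (contact force between each of clip3, clip1 and hanger_yellow above 0.5 N) and not (contact force between each of clip3, clip2 and hanger_yellow above 0.5 N) and not (contact force between each of clip1, clip0 and hanger_green above 0.5 N) and not (contact force between each of clip2, clip0 and hanger_green above 0.5 N) and not (contact force between each of clip2, clip1 and hanger_green above 0.5 N) and not (contact force between each of clip3, clip0 and hanger_green above 0.5 N) and not (contact force between each of clip3, clip1 and hanger_green above 0.5 N) and not (contact force between each of clip3, clip2 and hanger_green above 0.5 N) and linear speed of each of hanger_blue, hanger_red, hanger_yellow, hanger_green, clip0, clip1, clip2, clip3 below 0.06 m/s); the robot touches nothing.
It fails at once if the magnifier is pushed more than 25 mm or tipped (distance of magnifier from where it was at the start of the episode above 0.025 m or angle between magnifier's own z axis and vertical above 0.3 rad).
It fails at once if the quartz sphere is pushed more than 25 mm or tipped (distance of quartz from where it was at the start of the episode above 0.025 m or angle between quartz's own z axis and vertical above 0.3 rad).
It fails at once if the tackle box is pushed more than 25 mm or tipped (distance of tackle_box from where it was at the start of the episode above 0.025 m or angle between tackle_box's own z axis and vertical above 0.3 rad).
It fails at once if the tweezer tray is pushed more than 25 mm or tipped (distance of tweezer_tray from where it was at the start of the episode above 0.025 m or angle between tweezer_tray's own z axis and vertical above 0.3 rad).
Of hanger_blue, hanger_red, hanger_yellow, hanger_green only 3 to 4 are there at a start; the rules pass over those that are not, and their reading is None.
At some moment in a run one of hanger_blue, hanger_red, hanger_yellow, hanger_green may be knocked a few centimetres aside while the robot is not near it.
It also fails if it takes over 210 s, if anything falls off the work surface, if the arm or the gripper's body presses on something with over 40 N, if the wrist force passes 120 N, or if a joint passes its speed limit or range.

ROBOT

A 6-joint arm with a two-finger parallel gripper is mounted at the origin on the work surface. World frame = base frame: x ahead of the robot, y to its left, z up, the work surface at z = 0. Lengths are in mm, angles in rad, forces in N, time in s.
With the tool pointing down it reaches from about 250 to 800 mm from the base axis. Payload 8.5 kg.
Tool frame: the origin (TCP) lies on the centre line of the jaws, within the pads' length; the fingertips stand 22 mm ahead of it and the grasp point (between the pads) lies 3 mm ahead of it; z points along the fingers, x is the direction in which the jaws open and shut, and the axes are right-handed (so a half turn about z gives the same grasp; the last joint's range is limited). The gripper opens to 85 mm and grips with 20 to 120 N. Pads are 22 mm wide; open, the fingers measure 114 mm over their backs; the gripper's body (76 mm by 85 mm) begins 54 mm behind the grasp point. The pads swing forward as they close: fully open they stand 13 mm farther back than shut.
Start: joints at [-1.264, 0.238, -0.013, 1.319, 0, 1.571], TCP at [158.541, -500.446, 253.276] pointing down, gripper open.
Joint ranges: [-2.66, 2.66], [-1.03, 1.9], [-1.14, 1.46], [-1.82, 2.27], [-1.45, 1.34], [-3.14, 3.14]. Speed limits (rad/s): [2.22, 2.22, 2.79, 3.14, 3.14, 3.14].

INTERFACE

Orientations are given as [roll, pitch, yaw] about the fixed x, y, z axes, in that order (R = Rz(yaw) Ry(pitch) Rx(roll)).
In Python, from rig import state, grab_frame, close_job gives the robot as it stands.
- The arm moves only by the shell command python3 -m inch 'ROWS' [FORCE]. ROWS is JSON, a list of rows, each a list of 7 numbers: the opening, from 0 (shut) to 1 (fully open), then the shift along the tool's x, y, z in mm, then the turn, a rotation vector about the tool's x, y, z in degrees. In form: [[gripper, tx, ty, tz, rx, ry, rz], ...]. A call has 1 to 5 rows; each row shifts and turns the pose as measured when the row begins, along the tool's axes as they then stand; what a row does not reach is not made up. A row lasts 1/10 s, in which the tool goes at most 50 mm and 8.59 degrees, less where a joint would pass 70% of its speed; a pose out of reach is approached as far as the arm can. A call with a gripper value outside its range is refused whole. The fingers move at their own pace and stop on an object; FORCE is the grip in N (left out, the last holds). Time passes only in rows, so rows that do not move let the fingers close. It gives the time, the measured TCP pose, the force and the opening at its end, in the units of the state.
- state(): the state, without advancing time (a new reading comes with each control period).
- grab_frame(name): name is "scene" or "side" or "wrist"; returns a dict with "frame" (420x560x3 uint8, red, green, blue), "vertical_fov" (degrees; the focal length in pixels is half the picture's height over the tangent of half this angle, whatever the lens; pixels are square), "cx", "cy" (the principal point, pixels), "position" and "rotation" of the camera in the world. Camera axes: x right, y up, looking along -z (the intrinsics and any distortion apply to the point x, -y, -z); pixel columns grow to the right and rows downward; lengths in mm; the calibration is good to about 2 mm. The wrist camera is an equidistant fisheye: a pixel r from the principal point sees the ray r / f radians off the axis. A picture is of the moment at which its call begins. There is no depth.
- close_job(): hands the job in, once; it reports no verdict.
The state is a dict: "time": time; "joint_pos": joint angles; "qd": joint speeds; "effort": joint torques, N m; "eef_pos": TCP position; "ee_rot": TCP orientation; "force": force on the tool from outside, world axes, zero at the start; "wrist_torque": the same for the moment, N m; "grip_width": finger opening in mm.
Only numpy, scipy, OpenCV 4.12 (cv2) and the standard library are available. Lean on these libraries where they do the work, as an engineer would, in place of code of your own. Each camera call takes 0.05 s, during which the arm holds its last target.

## Working session

There is one attempt and no reset: what is moved stays moved. The work goes in short steps, Python scripts to look and compute and a shell command to move; the robot and the scene stay as the last step left them, time stands still between calls to the robot, and variables do not carry over. Pictures are saved under pics/ and viewed, and the job is handed in when it is done.

I'll start by looking at the state and the cameras.

```bash
ls -la && mkdir -p pics && python3 - <<'E'
from rig import state, grab_frame
import cv2
print(state())
for n in ("scene","side","wrist"):
    g=grab_frame(n)
    cv2.imwrite(f"pics/{n}0.png",g["frame"][:,:,::-1])
    print(n,{k:v for k,v in g.items() if k!="frame"})
E
```

```text
total 12
drwxr-xr-x  3 agent agent 4096 Dec  6 23:01 .
drwxr-xr-x 23 root  root  4096 Dec  6 23:01 ..
drwxr-xr-x  2 agent agent 4096 Dec  6 23:01 pics
{'time': 0.0, 'joint_pos': array([-1.26399141e+00,  2.38780619e-01, -1.42554766e-02,  1.31921531e+00,
        8.68376140e-06,  1.57080000e+00]), 'qd': array([ 0.00029162, -0.00120002, -0.00049917, -0.00025847,  0.00087418,
       -0.0028302 ]), 'effort': array([-6.88293497e-06, -5.38771355e+01,  3.46439087e+01,  1.83015328e-02,
        9.45938768e-05, -3.86347594e-06]), 'eef_pos': array([ 158.44165397, -500.11040979,  252.67722168]), 'ee_rot': array([-3.14158398e+00,  1.45507542e-03, -1.26399509e+00]), 'force': array([-0.02631162, -0.03943891,  0.05548717]), 'wrist_torque': array([ 0.0185488 ,  0.03746489, -0.0644796 ]), 'grip_width': 85.53071085351127}
scene {'vertical_fov': 55.338550163058315, 'cx': 283.5542100536465, 'cy': 204.7237340017557, 'position': array([1351.79356003, -684.5925427 ,  827.63295557]), 'rotation': array([0.96227124, 0.00123639, 0.89505909])}
side {'vertical_fov': 50.321492241977644, 'cx': 275.20443755435724, 'cy': 208.07569297875094, 'position': array([-32.81606349, 638.4336251 , 918.44719007]), 'rotation': array([ 8.04478598e-01,  9.01393320e-04, -2.44189316e+00])}
wrist {'vertical_fov': 65.70646984690485, 'cx': 273.1488945795793, 'cy': 212.87970326487502, 'position': array([ 234.60653864, -475.48665463,  373.50081039]), 'rotation': array([-3.20129360e-01,  3.10271772e-04, -1.26410606e+00])}
```

View pics/scene0.png

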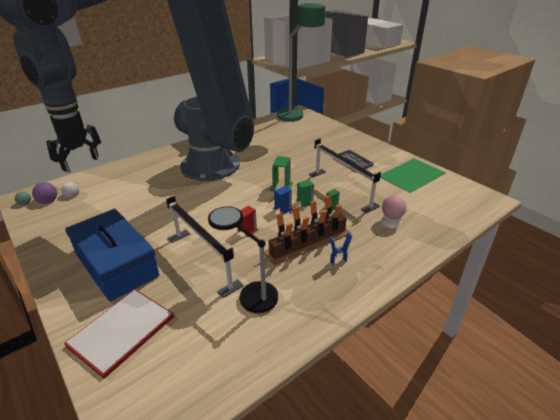

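View pics/side0.png

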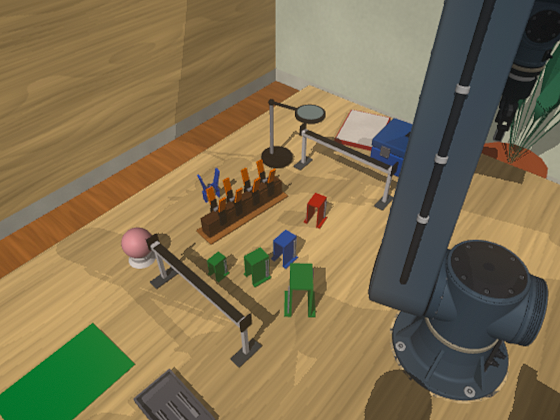

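View pics/wrist0.png

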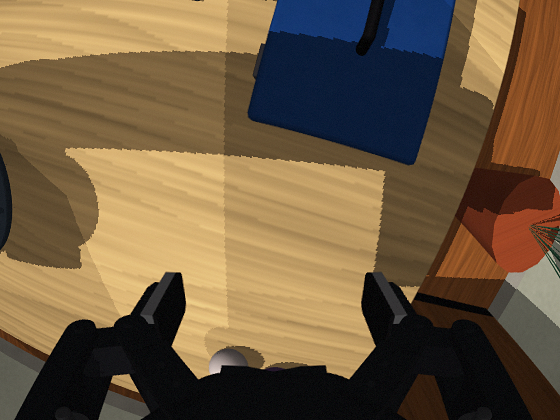

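The scene view shows the magnifier's lens (225,217) over the robot's right rail, so the free rail is rail_left, the one with the quartz at (394,210). Hangers are red (248,220), blue (284,200) and three greens: (282,173) large, (305,193) middle and (333,199) small. There is no yellow. A blue clip look-alike stands at (341,248). Next I'll view close crops.

```bash
cat > h.py <<'E'
import numpy as np, cv2
from rig import state, grab_frame
from scipy.spatial.transform import Rotation as R
def rot(rpy): return R.from_euler('xyz',rpy).as_matrix()
def cam(n):
    g=grab_frame(n); g['n']=n; g['R']=rot(g['rotation']); g['f']=210/np.tan(np.radians(g['vertical_fov']/2)); return g
def ray(g,u,v):
    x=(u-g['cx'])/g['f']; y=(v-g['cy'])/g['f']
    if g['n']=='wrist':
        r=np.hypot(x,y); s=np.sin(r)/r if r>1e-9 else 1.
        d=np.array([x*s,-y*s,-np.cos(r)])
    else: d=np.array([x,-y,-1.])
    d=g['R']@d; return d/np.linalg.norm(d)
def onz(g,u,v,z):
    d=ray(g,u,v); p=g['position']; return p+d*(z-p[2])/d[2]
def proj(g,P):
    c=g['R'].T@(np.asarray(P,float)-g['position']); x,y,z=c[0],-c[1],-c[2]
    if g['n']=='wrist':
        r=np.hypot(x,y); th=np.arctan2(r,z); k=th/r if r>1e-9 else 1/z
        return np.array([g['cx']+g['f']*x*k,g['cy']+g['f']*y*k])
    return np.array([g['cx']+g['f']*x/z,g['cy']+g['f']*y/z])
def tri(g1,p1,g2,p2):
    d1,d2=ray(g1,*p1),ray(g2,*p2); A=np.stack([d1,-d2],1); b=g2['position']-g1['position']
    s=np.linalg.lstsq(A,b,rcond=None)[0]; a=g1['position']+s[0]*d1; c=g2['position']+s[1]*d2
    return (a+c)/2,np.linalg.norm(a-c)
def save(g,name,box=None,k=1):
    im=g['frame'][:,:,::-1]
    if box: x0,y0,x1,y1=box; im=im[y0:y1,x0:x1]
    im=cv2.resize(im,None,fx=k,fy=k,interpolation=cv2.INTER_CUBIC); cv2.imwrite('pics/'+name,im)
def toolstep(dw):
    "world shift mm -> tool axes at current pose"
    s=state(); return rot(s['ee_rot']).T@np.asarray(dw,float)
E
python3 - <<'E'
from h import *
g=cam('scene'); save(g,'sc_crop.png',(200,130,420,280),3.6)
g=cam('side'); save(g,'si_crop.png',(120,80,420,380),2)
E
```

```text
(no output)
```

View pics/sc_crop.png

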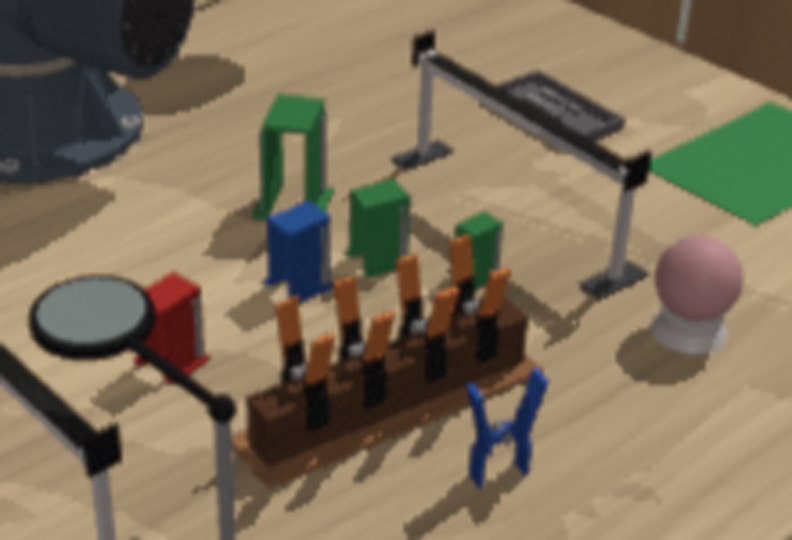

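View pics/si_crop.png

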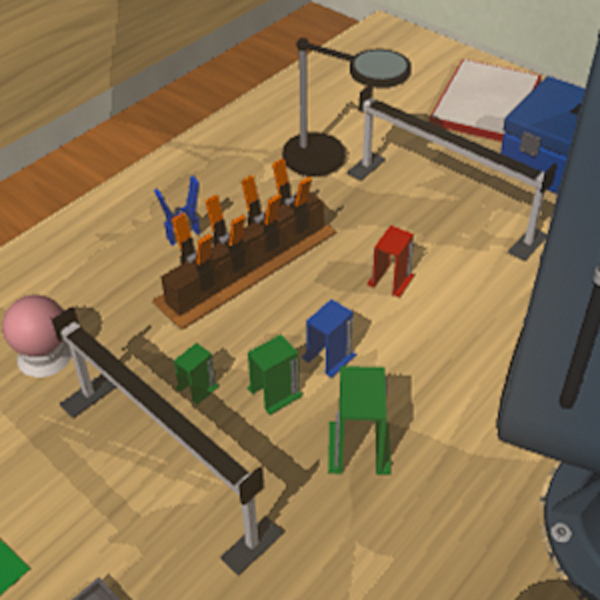

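```bash
python3 - <<'E'
from h import *
sc=cam('scene'); si=cam('side')
S=lambda x,y:(200+x/3.6,130+y/3.6); D=lambda x,y:(120+x/2,80+y/2)
for n,a,b in [('railL near',S(423,48),D(251,484)),('railL far',S(637,170),D(66,324)),('quartz',S(699,277),D(35,325)),
 ('clipA piv',S(296,372),None),
 ]:
    if b: p,e=tri(sc,a,si,b); print(n,p.round(),e.round(1))
# hanger tops: mask colours centroid of top face manually
for n,a,b in [('red',S(173,289),D(395,240)),('blue',S(300,219),D(331,316)),('greenM',S(380,196),D(274,355)),('greenL',S(295,112),D(362,392)),('greenS',S(479,225),D(195,358))]:
    p,e=tri(sc,a,si,b); print(n,p.round(),e.round(1))
# strip top corners
for n,a,b in [('strip',S(250,404),D(322,196)),('strip2',S(525,318),D(163,275))]:
    p,e=tri(sc,a,si,b); print(n,p.round(),e.round(1), onz(sc,*a,60).round(), onz(si,*b,60).round())
E
```

```text
railL near [328. 304. 131.] 0.7
railL far [642. 287. 131.] 1.4
quartz [732. 282.  60.] 1.7
red [ 463. -124.   79.] 7.9
blue [442.  39.  77.] 5.4
greenM [456. 130.  73.] 3.2
greenL [323. 130. 111.] 3.2
greenS [538. 187.  57.] 3.9
strip [ 614. -151.   60.] 5.5 [ 617. -150.   60.] [ 612. -153.   60.]
strip2 [674. 113.  58.] 1.6 [676. 111.  60.] [671. 113.  60.]
```

```bash
cat > plan.py <<'E'
# usage: plan.py x y z yawdeg grip  -> suggested rows (tool pointing straight down, levelled)
import sys
from h import *
def plan(x,y,z,yaw,gr,step=46,dr=8.0):
    s=state(); T=np.array([x,y,z]); R0=R.from_euler('xyz',s['ee_rot']); R1=R.from_euler('xyz',[np.pi,0,np.radians(yaw)])
    p=np.array(s['eef_pos']); rv=(R0.inv()*R1).as_rotvec()
    n=int(max(np.ceil(np.linalg.norm(T-p)/step),np.ceil(np.degrees(np.linalg.norm(rv))/dr),1))
    print('t',round(s['time'],1),'from',p.round(1),'yaw',np.degrees(s['ee_rot'][2]).round(1),'dist',np.linalg.norm(T-p).round(1),'n',n)
    d=(T-p)/n; out=[]
    for i in range(n):
        Ri=R0*R.from_rotvec(rv*i/n); t=Ri.inv().apply(d); out.append([gr]+[round(v,1) for v in t]+[round(v,1) for v in np.degrees(rv/n)])
    for i in range(0,n,5): print(out[i:i+5])
if __name__=='__main__': plan(*map(float,sys.argv[1:6]))
E
python3 -m inch '[[1,0,0,-50,0,0,0],[1,0,0,-50,0,0,0],[1,0,0,-50,0,0,0]]'; python3 plan.py 380 30 400 0 1
```

```text
time: 0.65
eef_pos: [157.3, -496.5, 398.5]
ee_rot: [-3.142, 0.018, -1.264]
force: [0.1, -1.6, 1.1]
grip_width: 84.8
t 0.7 from [ 157.3 -496.5  398.5] yaw -72.4 dist 571.7 n 13
[[1.0, np.float64(-33.4), np.float64(-28.6), np.float64(0.5), np.float64(-0.1), np.float64(0.1), np.float64(-5.6)], [1.0, np.float64(-30.5), np.float64(-31.7), np.float64(0.4), np.float64(-0.1), np.float64(0.1), np.float64(-5.6)], [1.0, np.float64(-27.3), np.float64(-34.5), np.float64(0.4), np.float64(-0.1), np.float64(0.1), np.float64(-5.6)], [1.0, np.float64(-23.8), np.float64(-37.0), np.float64(0.3), np.float64(-0.1), np.float64(0.1), np.float64(-5.6)], [1.0, np.float64(-20.1), np.float64(-39.1), np.float64(0.2), np.float64(-0.1), np.float64(0.1), np.float64(-5.6)]]
[[1.0, np.float64(-16.2), np.float64(-40.9), np.float64(0.2), np.float64(-0.1), np.float64(0.1), np.float64(-5.6)], [1.0, np.float64(-12.2), np.float64(-42.3), np.float64(0.1), np.float64(-0.1), np.float64(0.1), np.float64(-5.6)], [1.0, np.float64(-8.0), np.float64(-43.2), np.float64(0.1), np.float64(-0.1), np.float64(0.1), np.float64(-5.6)], [1.0, np.float64(-3.8), np.float64(-43.8), np.float64(0.0), np.float64(-0.1), np.float64(0.1), np.float64(-5.6)], [1.0, np.float64(0.5), np.float64(-44.0), np.float64(-0.0), np.float64(-0.1), np.float64(0.1), np.float64(-5.6)]]
[[1.0, np.float64(4.8), np.float64(-43.7), np.float64(-0.0), np.float64(-0.1), np.float64(0.1), np.float64(-5.6)], [1.0, np.float64(9.0), np.float64(-43.0), np.float64(-0.1), np.float64(-0.1), np.float64(0.1), np.float64(-5.6)], [1.0, np.float64(13.1), np.float64(-42.0), np.float64(-0.1), np.float64(-0.1), np.float64(0.1), np.float64(-5.6)]]
```

```bash
sed -i 's/round(v,1) for v in t/float(round(v,1)) for v in t/; s/round(v,1) for v in np.degrees/float(round(v,1)) for v in np.degrees/' plan.py
python3 -m inch '[[1,-33,-29,0,0,0,-5.6],[1,-30,-32,0,0,0,-5.6],[1,-27,-34,0,0,0,-5.6],[1,-24,-37,0,0,0,-5.6],[1,-20,-39,0,0,0,-5.6]]'; python3 -m inch '[[1,-16,-41,0,0,0,-5.6],[1,-12,-42,0,0,0,-5.6],[1,-8,-43,0,0,0,-5.6],[1,-4,-44,0,0,0,-5.6],[1,0,-44,0,0,0,-5.6]]'; python3 plan.py 380 20 400 0 1
```

```text
time: 1.15
eef_pos: [245.5, -298.0, 408.1]
ee_rot: [-3.141, -0.003, -0.766]
force: [0.6, -0.2, -0.4]
grip_width: 85.2
time: 1.65
eef_pos: [327.1, -85.5, 409.0]
ee_rot: [3.14, -0.007, -0.259]
force: [0.6, -1.4, -0.9]
grip_width: 85.3
t 1.6 from [327.1 -85.5 409. ] yaw -14.9 dist 118.4 n 3
[[1.0, 8.0, -38.5, 3.0, 0.0, -0.1, -5.0], [1.0, 11.3, -37.7, 3.0, 0.0, -0.1, -5.0], [1.0, 14.5, -36.6, 3.0, 0.0, -0.1, -5.0]]
```

```bash

python3 -m inch '[[1,24,-37,3,0,0,-5],[1,28,-30,3,0,0,-5],[1,35,-20,3,0,0,-5],[1,38,0,0,0,0,0],[1,0,0,0,0,0,0]]'; python3 - <<'E'
from h import *
g=cam('wrist'); save(g,'w1.png',None,1.4); print(g['position'],g['rotation'],state()['eef_pos'])
E
```

```text
time: 2.15
eef_pos: [471.4, -2.9, 401.4]
ee_rot: [3.138, -0.011, 0.026]
force: [-0.7, -0.4, -1.3]
grip_width: 85.4
[467.14644457  78.59660065 521.9101161 ] [-0.3240106  -0.01061172  0.02618377] [469.50896269  -3.13928954 401.91783802]
```

View pics/w1.png

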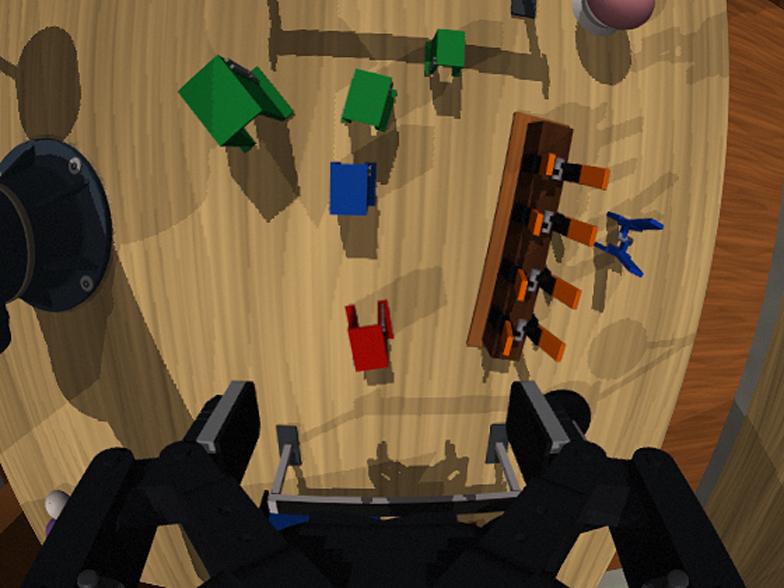

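The overhead view shows red at (369,348), blue at (352,189), middle green at (368,99), large green at (222,100) and small green at (450,48). The four orange clips are on the strip. I'll segment the top faces next.

```bash
cat > tops.py <<'E'
from h import *
def top(g,box,col,thr,z=80):
    x0,y0,x1,y1=box; im=g['frame'].astype(int); c=im[:,:,col]; o=np.max(im[:,:,[i for i in range(3) if i!=col]],axis=2)
    m=np.zeros(c.shape,np.uint8); sub=((c-o>40)&(c>thr))[y0:y1,x0:x1]; m[y0:y1,x0:x1]=sub
    m=cv2.morphologyEx(m,cv2.MORPH_OPEN,np.ones((3,3)))
    n,l,st,ce=cv2.connectedComponentsWithStats(m); k=1+np.argmax(st[1:,4]); cnt=cv2.findContours((l==k).astype(np.uint8),cv2.RETR_EXTERNAL,cv2.CHAIN_APPROX_NONE)[0][0]
    # outward half pixel ignored; cast contour to plane z then min rect
    P=np.array([onz(g,u,v,z)[:2] for u,v in cnt[:,0]],np.float32)
    r=cv2.minAreaRect(P); b=cv2.boxPoints(r)
    e=b[1]-b[0],b[2]-b[1]; L=[np.linalg.norm(i) for i in e]
    k=int(np.argmax(L)); ang=np.degrees(np.arctan2(e[k][1],e[k][0]))
    return np.array(r[0]),sorted(L),(ang+90)%180-90
E
python3 - <<'E'
from tops import *
g=cam('wrist')
im=g['frame']
for n,b in dict(red=(240,200,290,270),blue=(230,110,275,180),green=(235,45,290,100)).items():
    x0,y0,x1,y1=b; print(n); 
    col=dict(red=0,blue=2,green=1)[n]
    vals=im[y0:y1,x0:x1,col]; 
    for t in (60,80,100,110,120,130,140,150,160,180):
        try: c,L,a=top(g,b,col,t); print(t,c.round(1),np.round(L,1),round(a,1))
        except Exception as e: print(t,'none'); break
big=np.hstack([cv2.resize(im[y0:y1,x0:x1,::-1][:55,:45],None,fx=5,fy=5,interpolation=cv2.INTER_CUBIC) for x0,y0,x1,y1 in [(240,210,290,270),(230,110,275,180),(240,45,290,100)]])
cv2.imwrite('pics/w1c.png',big)
E
```

```text
red
60 [ 459.1 -113.9] [38.7 78.6] -81.3
80 [ 460.7 -124.9] [37.5 55.1] -78.9
100 [ 460.9 -126. ] [37.5 52.9] -78.8
110 [ 460.8 -126. ] [37.2 52.8] -78.6
120 [ 460.8 -126.1] [37.1 52.3] -78.0
130 [ 460.5 -127.5] [36.3 50.5] -79.8
140 [ 460.4 -127.8] [35.8 49.7] -79.0
150 none
blue
60 [439.5  41.1] [35.6 50.7] -89.7
80 [439.5  41.1] [35.6 50.7] -89.7
100 [439.8  41. ] [36.  49.8] 88.2
110 [439.4  40.5] [35.5 49.5] -89.7
120 [439.3  40.4] [35.5 46.8] -89.3
130 none
green
60 [455.4 130.7] [36.6 49.8] 77.7
80 [455.2 130.8] [36.2 49.7] 76.8
100 [455. 131.] [35.7 49.4] 76.0
110 none
```

View pics/w1c.png

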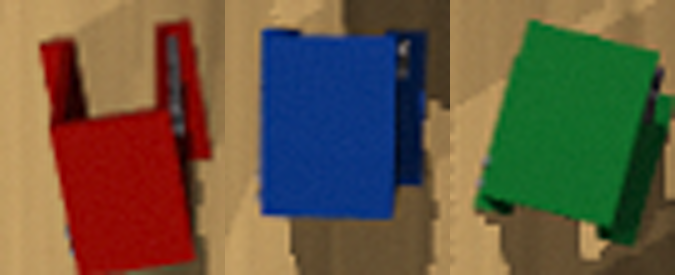

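```bash
python3 - <<'E'
from h import *
g=cam('wrist')
for p in [(555,168),(543,222),(530,283),(518,335)]: print('piv',onz(g,p[0]/1.4,p[1]/1.4,80).round(1))
save(g,'strip.png',(330,70,450,270),3)
E
python3 plan.py 470 150 400 0 1
```

```text
piv [643.3  71.6  80. ]
piv [634.9  15.   80. ]
piv [627.7 -50.6  80. ]
piv [ 621.8 -110.2   80. ]
t 2.3 from [467.5  -3.9 403. ] yaw 1.4 dist 154.0 n 4
[[1.0, 1.5, -38.5, 0.6, 0.0, -0.2, 0.3], [1.0, 1.3, -38.5, 0.7, 0.0, -0.2, 0.3], [1.0, 1.1, -38.5, 0.7, 0.0, -0.2, 0.3], [1.0, 0.9, -38.5, 0.7, 0.0, -0.2, 0.3]]
```

View pics/strip.png

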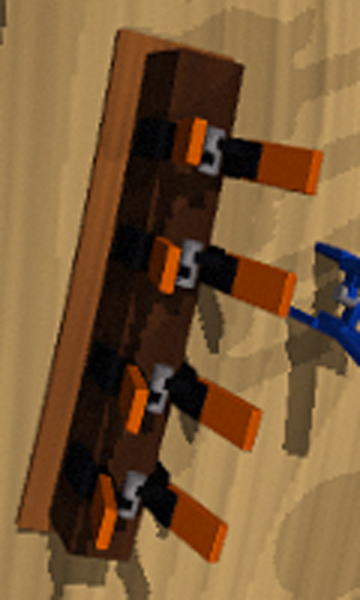

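```bash

python3 -m inch '[[1,2,-42,0,0,0,0],[1,1,-42,0,0,0,0],[1,1,-42,0,0,0,0],[1,1,-42,0,0,0,0],[1,0,0,0,0,0,0]]'; python3 - <<'E'
from h import *
g=cam('wrist'); save(g,'w2.png',None,1.4); print(g['position'],g['rotation'],state()['eef_pos'])
E
```

```text
time: 2.8
eef_pos: [464.3, 164.2, 405.6]
ee_rot: [3.139, -0.015, 0.012]
force: [1.4, -0.7, 0.2]
grip_width: 85.6
[460.57911901 245.70882759 526.08715761] [-0.32352064 -0.01530843  0.01198866] [464.11388761 162.50298782 405.95930123]
```

View pics/w2.png

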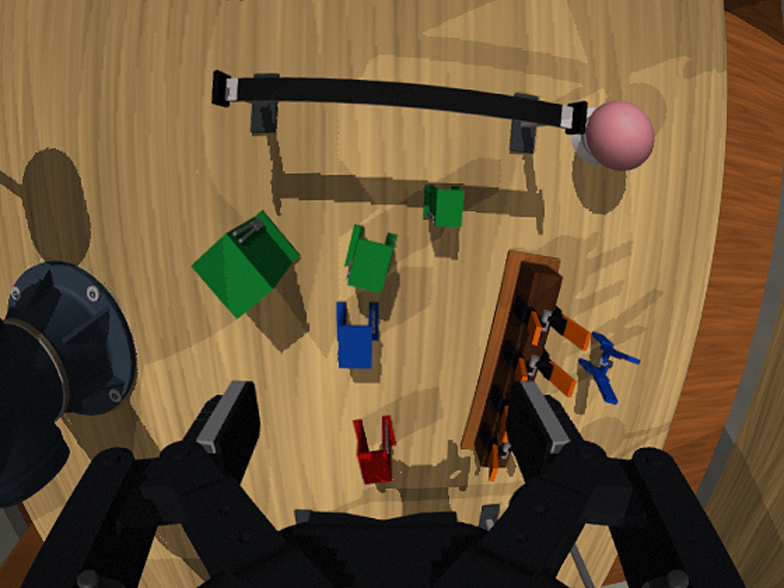

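```bash
python3 - <<'E'
from h import *
g=cam('wrist'); im=g['frame']
m=((im.max(axis=2)<45)).astype(np.uint8); m[100:]=0; m[:,:172]=0; m[:,400:]=0
m=cv2.morphologyEx(m,cv2.MORPH_OPEN,np.ones((3,3)))
pts=[]
for u in range(180,400,20):
    v=np.where(m[:,u])[0]
    if len(v)==0: continue
    a=onz(g,u,v.min()-.5,130); b=onz(g,u,v.max()+.5,130); pts.append((a+b)/2); print(u,v.min(),v.max(),a[:2].round(1),b[:2].round(1),abs(a[1]-b[1]).round(1))
save(g,'rail.png',(140,40,430,110),2.7)
P=np.array(pts); k=np.polyfit(P[:,0],P[:,1],1); print('line y=',k, np.degrees(np.arctan(k[0])))
E
```

```text
180 54 87 [352.7 314.2] [352.9 271.2] 43.0
200 54 69 [377.9 312.5] [378.  292.3] 20.2
220 54 70 [402.4 311.3] [402.6 290. ] 21.3
240 55 70 [426.4 309.3] [426.6 289.4] 19.9
260 56 72 [450.3 307.9] [450.5 286.8] 21.1
280 57 73 [474.  306.9] [474.3 285.8] 21.1
300 59 74 [497.9 305.1] [498.2 285.2] 19.9
320 61 77 [522.1 303.8] [522.4 282.6] 21.2
340 64 79 [546.7 301.7] [547.1 281.6] 20.1
360 67 82 [572. 300.] [572.4 279.7] 20.3
380 69 99 [598.1 300.1] [599.4 260.5] 39.6
line y= [-5.77150686e-02  3.21839301e+02] -3.303165452524142
```

View pics/rail.png

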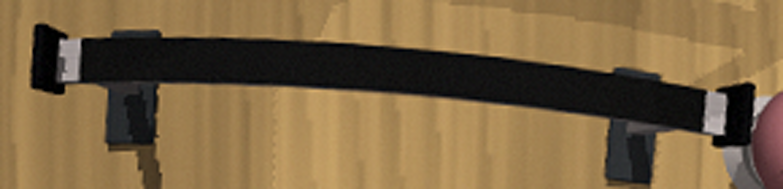

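The rail's centre line is y ≈ 296.3 − 0.0645·(x − 475), and its yaw is about −3.7°. I'll pick blue first.

```bash
python3 plan.py 439.5 40.8 180 0.3 1
```

```text
t 2.9 from [464.3 161.4 406. ] yaw 0.6 dist 257.4 n 6
[[1.0, -5.0, 19.9, 37.7, 0.0, -0.2, 0.1], [1.0, -4.8, 19.9, 37.7, 0.0, -0.2, 0.1], [1.0, -4.7, 20.0, 37.7, 0.0, -0.2, 0.1], [1.0, -4.6, 20.0, 37.7, 0.0, -0.2, 0.1], [1.0, -4.5, 20.0, 37.7, 0.0, -0.2, 0.1]]
[[1.0, -4.4, 20.0, 37.7, 0.0, -0.2, 0.1]]
```

```bash
python3 -m inch '[[1,-5,22,35,0,-0.2,0],[1,-5,22,38,0,-0.2,0],[1,-5,22,38,0,-0.2,0],[1,-5,20,38,0,-0.2,0],[1,-4,20,38,0,-0.2,0]]'; python3 -m inch '[[1,-2,10,25,0,0,0],[1,0,0,0,0,0,0]]';  python3 plan.py 439.5 40.8 63 0.3 1
```

```text
time: 3.4
eef_pos: [443.1, 46.7, 220.3]
ee_rot: [3.14, -0.014, 0.006]
force: [1.5, -0.5, 0.4]
grip_width: 85.4
time: 3.6
eef_pos: [436.5, 31.1, 191.5]
ee_rot: [3.139, -0.008, -0.002]
force: [0.2, -0.3, 0.8]
grip_width: 85.6
t 3.6 from [436.5  31.1 191.5] yaw -0.1 dist 128.9 n 3
[[1.0, 0.6, -3.4, 42.8, 0.1, -0.2, -0.1], [1.0, 0.8, -3.3, 42.8, 0.1, -0.2, -0.1], [1.0, 0.9, -3.3, 42.8, 0.1, -0.2, -0.1]]
```

```bash
python3 -m inch '[[1,3,-10,10,0,-0.4,-0.2],[1,0,0,0,0,0,0]]'; python3 - <<'E'
from tops import *
g=cam('wrist'); save(g,'w3.png',(80,100,480,400),2)
for b in [(150,100,400,400)]: print(top(g,b,2,70))
E
python3 plan.py 439.5 40.8 63 0.3 1
```

```text
time: 3.8
eef_pos: [440.2, 40.3, 183.2]
ee_rot: [3.139, -0.004, -0.002]
force: [-0.9, 0.5, 0.6]
grip_width: 85.4
(array([439.34408569,  48.03688049]), [np.float32(37.945553), np.float32(63.664055)], np.float32(89.77243))
t 3.9 from [440.6  40.2 184.1] yaw -0.1 dist 121.1 n 3
[[1.0, -0.6, -0.3, 40.4, 0.1, -0.1, -0.1], [1.0, -0.5, -0.3, 40.4, 0.1, -0.1, -0.1], [1.0, -0.4, -0.2, 40.4, 0.1, -0.1, -0.1]]
```

View pics/w3.png

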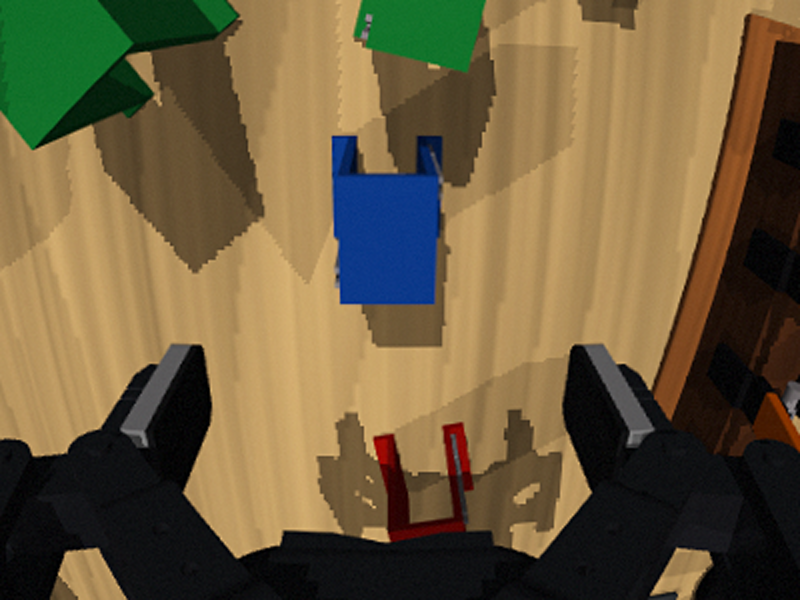

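Blue is centred between the jaws in x. I'll descend and grip.

```bash
python3 -m inch '[[1,-0.5,0,40,0,0,0],[1,-0.5,0,42,0,0,0],[1,0,0,38,0,0,0],[1,0,0,3,0,0,0]]'; python3 -m inch '[[0,0,0,0,0,0,0],[0,0,0,0,0,0,0],[0,0,0,0,0,0,0],[0,0,0,0,0,0,0],[0,0,0,0,0,0,0]]' 30
```

```text
time: 4.25
eef_pos: [447.6, 43.0, 64.2]
ee_rot: [3.14, -0.02, 0.003]
force: [0.7, -1.8, -0.2]
grip_width: 85.5
time: 4.75
eef_pos: [451.9, 44.5, 70.7]
ee_rot: [3.141, -0.027, 0.005]
force: [-0.9, -0.6, -1.8]
grip_width: 35.7
```

```bash
python3 -m inch '[[0,0,0,-30,0,1,0],[0,0,0,-45,0,0.5,0],[0,0,0,-45,0,0,0],[0,0,0,-45,0,0,0]]'; python3 plan.py 400 301 255 86.3 0; python3 -m inch '[[0,0,0,0,0,0,0]]';
```

```text
time: 5.15
eef_pos: [440.9, 44.0, 237.2]
ee_rot: [3.14, -0.046, 0.004]
force: [1.4, 0.3, -1.6]
grip_width: 35.9
t 5.2 from [440.9  44.  237.2] yaw 0.3 dist 260.8 n 11
[[0.0, -3.5, -23.4, -1.8, 0.2, -0.2, -7.8], [0.0, -0.3, -23.6, -1.7, 0.2, -0.2, -7.8], [0.0, 2.9, -23.5, -1.7, 0.2, -0.2, -7.8], [0.0, 6.0, -22.9, -1.6, 0.2, -0.2, -7.8], [0.0, 9.1, -21.8, -1.6, 0.2, -0.2, -7.8]]
[[0.0, 12.0, -20.4, -1.5, 0.2, -0.2, -7.8], [0.0, 14.6, -18.6, -1.5, 0.2, -0.2, -7.8], [0.0, 17.0, -16.4, -1.5, 0.2, -0.2, -7.8], [0.0, 19.1, -14.0, -1.5, 0.2, -0.2, -7.8], [0.0, 20.8, -11.2, -1.5, 0.2, -0.2, -7.8]]
[[0.0, 22.2, -8.3, -1.6, 0.2, -0.2, -7.8]]
time: 5.25
eef_pos: [443.3, 44.2, 243.2]
ee_rot: [3.141, -0.056, 0.004]
force: [1.5, 0.3, -1.6]
grip_width: 36.0
```

```bash
python3 -m inch '[[0,-4,-23,-1,0.1,-1,-8],[0,0,-24,-1,0.1,-1,-8],[0,3,-24,-1,0.1,-0.5,-8],[0,6,-23,-1,0.1,-0.5,-8],[0,9,-22,-1,0,-0.3,-8]]'; python3 -m inch '[[0,12,-20,-1,0,0,-8],[0,15,-19,-1,0,0,-8],[0,17,-16,-1,0,0,-8],[0,19,-14,-1,0,0,-8],[0,21,-11,-1,0,0,-8]]'; python3 plan.py 400 301 255 86.3 0
```

```text
time: 5.75
eef_pos: [423.1, 162.6, 249.5]
ee_rot: [3.132, 0.004, 0.72]
force: [-0.4, 0.0, -1.4]
grip_width: 35.3
time: 6.25
eef_pos: [397.5, 282.7, 251.6]
ee_rot: [3.138, 0.01, 1.448]
force: [-0.2, 0.8, -1.3]
grip_width: 35.7
t 6.2 from [397.5 282.7 251.6] yaw 82.9 dist 18.7 n 1
[[0.0, 18.4, 0.3, -3.5, 0.2, 0.6, -3.4]]
```

```bash
python3 -m inch '[[0,17,0,-2,0.2,0.5,-3.4],[0,0,0,0,0,0,0],[0,0,0,0,0,0,0]]'; python3 plan.py 400 301 240 86.3 0; python3 - <<'E'
from h import *
g=cam('wrist'); save(g,'w4.png',None,1.4); print(g['position'],state()['eef_pos'],state()['ee_rot'])
s=cam('side'); save(s,'s4.png',(120,180,320,380),3)
E
```

```text
time: 6.55
eef_pos: [398.3, 302.2, 252.2]
ee_rot: [-3.14, 0.002, 1.516]
force: [-0.1, -0.5, -1.5]
grip_width: 36.2
t 6.5 from [398.3 302.2 252.2] yaw 86.9 dist 12.3 n 1
[[0.0, -1.0, 1.7, 12.2, -0.1, 0.1, 0.6]]
[317.11996595 307.27012802 373.07669732] [398.44799808 302.00591372 252.183847  ] [-3.13964282e+00  1.95454459e-03  1.51560939e+00]
```

View pics/w4.png

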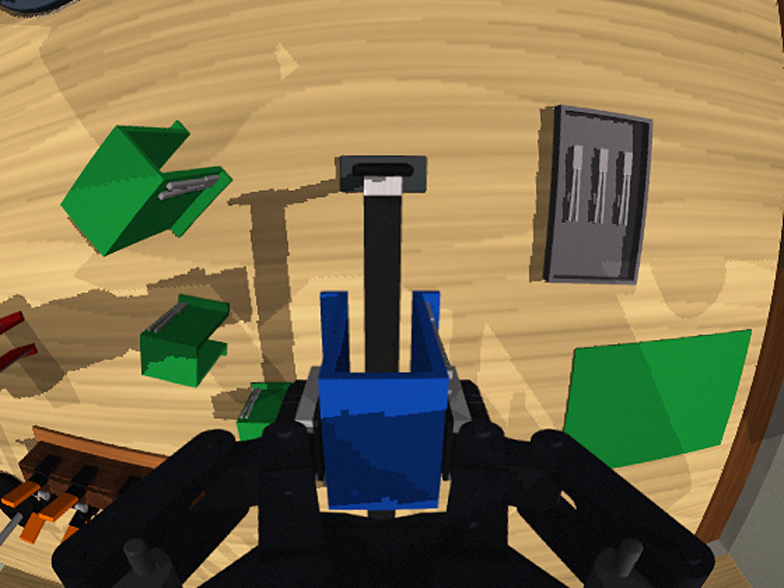

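View pics/s4.png

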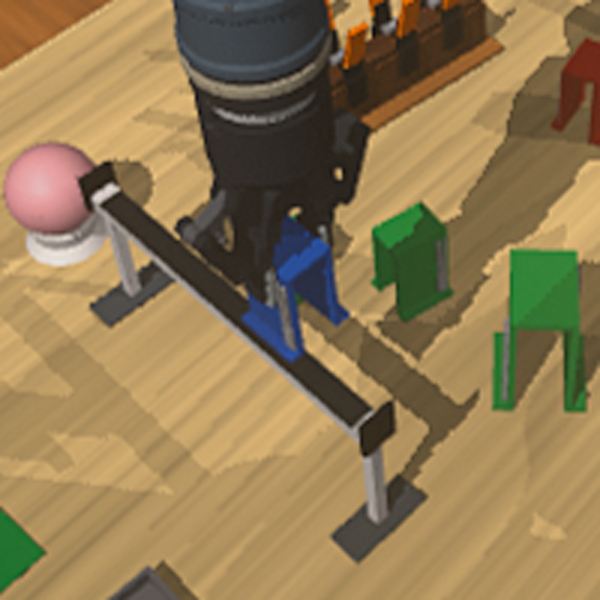

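```bash
python3 - <<'E'
from h import *
g=cam('wrist'); 
for (l,r,row) in [(364,401,220),(364.5,401,290),(364,400,360)]:
    a=onz(g,l/1.4,row/1.4,130); b=onz(g,r/1.4,row/1.4,130); c=(a+b)/2; print(c[:2].round(1),np.linalg.norm(a-b).round(1),'line',(296.3-.0645*(c[0]-475)).round(1))
E
```

```text
[353.  304.3] 19.9 line 304.2
[392.4 302.2] 20.4 line 301.6
[435.7 299.4] 21.3 line 298.8
```

The rail measurement agrees between views to within 1 mm. I'll lower blue over the bar.

```bash
python3 -m inch '[[0,0,0,35,0,0,0],[0,0,0,40,0,0,0],[0,0,0,30,0,0,0],[0,0,0,0,0,0,0]]'; python3 plan.py 398.4 301.8 127 86.6 0
```

```text
time: 7.1
eef_pos: [399.9, 299.1, 146.2]
ee_rot: [3.139, -0.001, 1.508]
force: [-1.7, -0.8, -0.5]
grip_width: 35.7
t 7.1 from [399.9 299.1 146.2] yaw 86.4 dist 19.5 n 1
[[0.0, 2.6, -1.7, 19.2, 0.1, -0.0, -0.2]]
```

```bash
python3 -m inch '[[0,2.5,-1,12,0,0,0],[0,0,0,6,0,0,0],[0,0,0,2,0,0,0]]'; python3 plan.py 398.4 301.6 125 86.6 0
```

```text
time: 7.4
eef_pos: [400.5, 301.0, 128.9]
ee_rot: [3.137, -0.002, 1.504]
force: [-0.5, -0.7, -0.5]
grip_width: 35.7
t 7.4 from [400.5 301.  128.9] yaw 86.2 dist 4.4 n 1
[[0.0, 0.5, -2.1, 3.9, 0.2, -0.1, -0.4]]
```

```bash
python3 -m inch '[[0,0.5,0,4,0,0,0],[0,0,0,2,0,0,0],[0,0,0,2,0,0,0]]'; python3 -m inch '[[0,0,0,2,0,0,0],[0,0,0,2,0,0,0]]'
```

```text
time: 7.7
eef_pos: [402.0, 302.0, 123.1]
ee_rot: [3.134, -0.004, 1.503]
force: [-2.5, -0.5, 7.0]
grip_width: 35.7
time: 7.9
eef_pos: [402.0, 302.1, 122.6]
ee_rot: [3.133, -0.006, 1.503]
force: [-7.9, -6.2, 27.6]
grip_width: 35.7
```

Crown contact came at about 123 mm (expected 124.7). I'll release and lift.

```bash
python3 -m inch '[[0.75,0,0,-2,0,0,0],[0.75,0,0,0,0,0,0],[0.75,0,0,0,0,0,0],[0.75,0,0,0,0,0,0]]'; python3 -m inch '[[0.75,0,0,-30,0,0,0],[0.75,0,0,-45,0,0,0],[0.75,0,0,-45,0,0,0],[1,0,0,-45,0,0,0],[1,0,0,0,0,0,0]]'; python3 - <<'E'
from h import *
g=cam('wrist'); save(g,'w5.png',None,1.2)
s=cam('side'); save(s,'s5.png',(120,180,320,380),2.5)
E
```

```text
time: 8.3
eef_pos: [402.7, 302.7, 126.2]
ee_rot: [3.13, -0.008, 1.503]
force: [-0.4, 0.1, -0.3]
grip_width: 64.3
time: 8.8
eef_pos: [399.7, 300.7, 294.6]
ee_rot: [3.135, -0.004, 1.504]
force: [0.6, 0.2, -0.9]
grip_width: 85.3
```

View pics/w5.png

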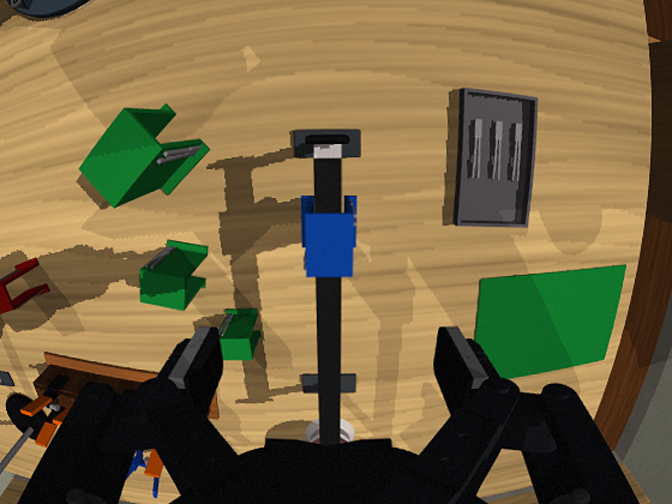

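View pics/s5.png

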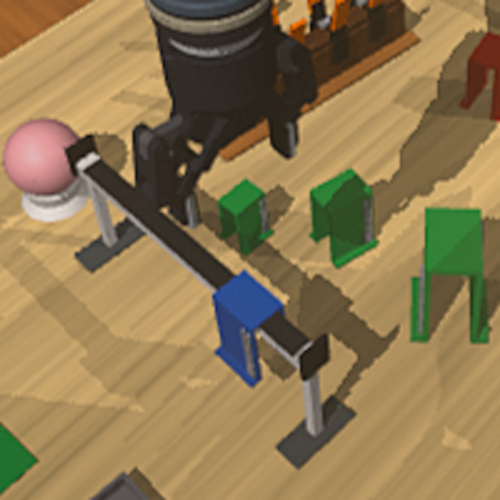

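Blue hangs squarely on the bar: crown at (330,245) in the wrist view, with a leg on each side. Next is green.

```bash
python3 - <<'E'
from h import *
s=state(); print(np.degrees(s['joint_pos']).round(1))
g=cam('wrist'); print(onz(g,168/1.2,288/1.2,80))
E
python3 plan.py 455 131 200 -13.5 1
```

```text
[37.  10.4  0.4 79.9 -0.1 40.9]
[449.58448774 139.77798806  80.        ]
t 8.9 from [397.9 299.4 288.6] yaw 86.1 dist 198.7 n 13
[[1.0, -12.6, 5.2, 6.8, 0.0, 0.0, 7.7], [1.0, -11.8, 6.9, 6.8, 0.0, 0.0, 7.7], [1.0, -10.8, 8.4, 6.8, 0.0, 0.0, 7.7], [1.0, -9.6, 9.8, 6.8, 0.0, 0.0, 7.7], [1.0, -8.2, 11.0, 6.8, 0.0, 0.0, 7.7]]
[[1.0, -6.6, 11.9, 6.8, 0.0, 0.0, 7.7], [1.0, -5.0, 12.7, 6.8, 0.0, 0.0, 7.7], [1.0, -3.3, 13.3, 6.8, 0.0, 0.0, 7.7], [1.0, -1.5, 13.6, 6.8, 0.0, 0.0, 7.7], [1.0, 0.4, 13.7, 6.8, 0.0, 0.0, 7.7]]
[[1.0, 2.2, 13.5, 6.8, 0.0, 0.0, 7.7], [1.0, 4.0, 13.1, 6.8, 0.0, 0.0, 7.7], [1.0, 5.7, 12.4, 6.8, 0.0, 0.0, 7.7]]
```

```bash
python3 -m inch '[[1,-13,5,7,0,0,8.2],[1,-12,7,7,0,0,8.2],[1,-11,8,7,0,0,8.2],[1,-10,10,7,0,0,8.2],[1,-8,11,7,0,0,8.2]]';python3 -m inch '[[1,-6,12,7,0,0,8.2],[1,-5,13,7,0,0,8.2],[1,-3,13,7,0,0,8.2],[1,-1,14,7,0,0,8.2],[1,1,14,7,0,0,8.2]]'; python3 plan.py 455 125 200 -13.5 1
```

```text
time: 9.45
eef_pos: [414.8, 230.5, 244.1]
ee_rot: [-3.14, 0.014, 0.766]
force: [-0.2, 0.5, 0.1]
grip_width: 85.5
time: 9.95
eef_pos: [427.2, 158.6, 198.5]
ee_rot: [3.127, 0.027, 0.02]
force: [0.2, -0.3, 0.0]
grip_width: 85.8
t 9.9 from [427.2 158.6 198.5] yaw 1.1 dist 43.7 n 2
[[1.0, 13.6, 17.1, -0.9, 0.5, 0.7, 7.3], [1.0, 15.6, 15.2, -0.8, 0.5, 0.7, 7.3]]
```

```bash
python3 -m inch '[[1,15,20,0,0.5,0.7,7.3],[1,17,25,0,0.5,0.7,7.3],[1,0,0,5,0,0,0]]'; python3 - <<'E'
from tops import *
g=cam('wrist'); save(g,'w6.png',(80,60,480,360),2); s=state(); print(s['eef_pos'],s['ee_rot'])
for t in (60,80,90,100,105): print(top(g,(200,60,340,330),1,t))
E
```

```text
time: 10.25
eef_pos: [454.0, 108.6, 187.0]
ee_rot: [3.136, 0.009, -0.25]
force: [-0.2, 0.5, 0.2]
grip_width: 85.3
[452.80578174 109.39309093 185.80108712] [ 3.13529526  0.01158629 -0.24674233]
(array([457.1819458 , 135.12461853]), [np.float32(38.137394), np.float32(58.12649)], np.float32(75.6586))
(array([455.5664978 , 131.34460449]), [np.float32(36.13721), np.float32(50.00217)], np.float32(76.73828))
(array([455.50061035, 131.29602051]), [np.float32(36.126602), np.float32(49.858353)], np.float32(76.60109))
(array([455.17364502, 131.3601532 ]), [np.float32(35.428505), np.float32(49.838528)], np.float32(76.64737))
(array([455.18511963, 131.40859985]), [np.float32(35.428505), np.float32(49.66624)], np.float32(76.64731))
```

View pics/w6.png

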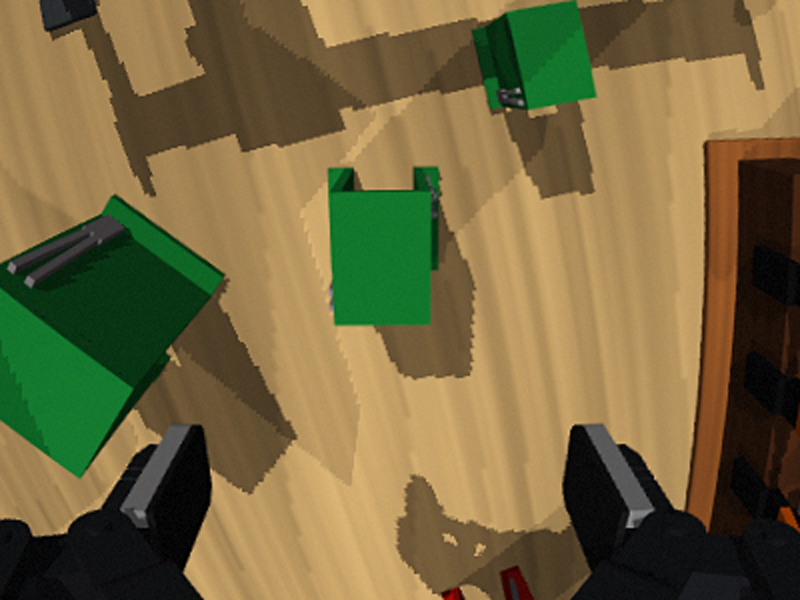

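```bash
python3 - <<'E'
from h import *
g=cam('wrist'); print(onz(g,191,197,3),onz(g,147,254,111), onz(g,160,240,60))
E
python3 plan.py 455.4 131.3 130 -13.4 0.7;python3 plan.py 455.4 131.3 65 -13.4 0.7
```

```text
[369.58816984 125.45154997   3.        ] [360.81433425 116.61344157 111.        ] [349.06942696 107.81101755  60.        ]
t 10.3 from [452.6 110.2 186.4] yaw -14.0 dist 60.3 n 2
[[0.7, -0.8, -10.8, 28.1, 0.2, 0.3, -0.3], [0.7, -1.0, -10.7, 28.2, 0.2, 0.3, -0.3]]
t 10.3 from [452.6 110.2 186.4] yaw -14.0 dist 123.2 n 3
[[0.7, -0.3, -7.3, 40.4, 0.1, 0.2, -0.2], [0.7, -0.4, -7.2, 40.4, 0.1, 0.2, -0.2], [0.7, -0.6, -7.1, 40.4, 0.1, 0.2, -0.2]]
```

```bash
python3 -m inch '[[0.75,-1,-11,15,0.2,0.3,0],[0.75,-1,-11,30,0.2,0.3,0],[0.75,0,0,0,0,0,0]]'; python3 plan.py 455.4 131.3 65 -13.4 0.7
```

```text
time: 10.65
eef_pos: [453.4, 133.7, 138.6]
ee_rot: [3.142, 0.004, -0.238]
force: [-0.6, -0.5, 0.1]
grip_width: 64.1
t 10.7 from [453.4 133.7 138.6] yaw -13.7 dist 73.6 n 2
[[0.7, 1.4, 0.9, 36.8, 0.0, 0.1, -0.1], [0.7, 1.3, 0.9, 36.8, 0.0, 0.1, -0.1]]
```

```bash
python3 -m inch '[[0.75,1,1,30,0,0,0],[0.75,0,1,36,0,0,0],[0.75,0,0,8,0,0,0]]'; python3 plan.py 455.4 131.3 65 -13.4 0.7; python3 -m inch '[[0,0,0,3,0,0,0],[0,0,0,2,0,0,0],[0,0,0,2,0,0,0],[0,0,0,2,0,0,0]]' 30
```

```text
time: 10.95
eef_pos: [453.7, 133.5, 65.3]
ee_rot: [-3.141, 0.003, -0.231]
force: [-0.8, 0.3, 0.5]
grip_width: 64.0
t 10.9 from [453.7 133.5  65.3] yaw -13.2 dist 2.8 n 1
[[0.7, 2.2, 1.7, 0.3, -0.0, 0.2, 0.2]]
time: 11.35
eef_pos: [453.8, 134.0, 61.5]
ee_rot: [-3.141, 0.003, -0.228]
force: [-5.9, -2.1, 12.7]
grip_width: 35.5
```

```bash
python3 -m inch '[[0,0,0,-30,0,0,0],[0,0,0,-45,0,0,0],[0,0,0,-45,0,0,0],[0,0,0,-45,0,0,0]]'; python3 plan.py 570 290 240 86.3 0
```

```text
time: 11.75
eef_pos: [451.3, 133.0, 232.6]
ee_rot: [3.139, 0.008, -0.227]
force: [1.2, 0.5, -1.8]
grip_width: 35.7
t 11.8 from [451.3 133.  232.6] yaw -13.0 dist 197.0 n 13
[[0.0, 6.2, -13.8, -0.6, -0.0, 0.0, -7.6], [0.0, 8.0, -12.9, -0.7, -0.0, 0.0, -7.6], [0.0, 9.6, -11.7, -0.6, -0.0, 0.0, -7.6], [0.0, 11.1, -10.3, -0.6, -0.0, 0.0, -7.6], [0.0, 12.3, -8.8, -0.6, -0.0, 0.0, -7.6]]
[[0.0, 13.4, -7.0, -0.6, -0.0, 0.0, -7.6], [0.0, 14.2, -5.2, -0.6, -0.0, 0.0, -7.6], [0.0, 14.8, -3.3, -0.6, -0.0, 0.0, -7.6], [0.0, 15.1, -1.3, -0.6, -0.0, 0.0, -7.6], [0.0, 15.1, 0.7, -0.6, -0.0, 0.0, -7.6]]
[[0.0, 14.9, 2.8, -0.6, -0.0, 0.0, -7.6], [0.0, 14.4, 4.7, -0.6, -0.0, 0.0, -7.6], [0.0, 13.6, 6.6, -0.6, -0.0, 0.0, -7.6]]
```

```bash
python3 -m inch '[[0,6,-14,-1,0,0,-8.2],[0,8,-13,-1,0,0,-8.2],[0,10,-12,-1,0,0,-8.2],[0,11,-10,-1,0,0,-8.2],[0,12,-9,-1,0,0,-8.2]]';python3 -m inch '[[0,13,-7,-1,0,0,-8.2],[0,14,-5,-1,0,0,-8.2],[0,15,-3,-1,0,0,-8.2],[0,15,-1,-1,0,0,-8.2],[0,15,1,-1,0,0,-8.2]]'; python3 plan.py 570 290 240 86.3 0
```

```text
time: 12.25
eef_pos: [499.1, 196.8, 255.8]
ee_rot: [3.141, -0.015, 0.512]
force: [0.3, 0.9, -0.5]
grip_width: 35.9
time: 12.75
eef_pos: [539.5, 263.2, 271.1]
ee_rot: [3.125, -0.016, 1.26]
force: [-0.6, -0.0, -1.4]
grip_width: 35.7
t 12.8 from [539.5 263.2 271.1] yaw 72.2 dist 51.1 n 2
[[0.0, 17.1, 10.1, 16.0, 0.5, -0.4, -7.1], [0.0, 15.9, 12.3, 15.8, 0.5, -0.4, -7.1]]
```

```bash
python3 -m inch '[[0,17,10,12,0.5,-0.4,-7],[0,16,13,15,0.5,-0.4,-7],[0,0,0,0,0,0,0]]'; python3 plan.py 570 290 240 86.3 0; python3 - <<'E'
from h import *
g=cam('wrist'); save(g,'w7.png',None,1.4); print(state()['eef_pos'],state()['ee_rot'])
E
```

```text
time: 13.05
eef_pos: [571.9, 292.6, 249.8]
ee_rot: [3.135, -0.003, 1.521]
force: [0.3, 1.1, -1.8]
grip_width: 35.3
t 13.1 from [571.9 292.6 249.8] yaw 87.2 dist 10.4 n 1
[[0.0, -2.7, -1.9, 9.8, 0.4, -0.2, 0.9]]
[571.39617895 292.03288155 251.20891501] [ 3.13433836e+00 -3.09572230e-03  1.51760915e+00]
```

View pics/w7.png

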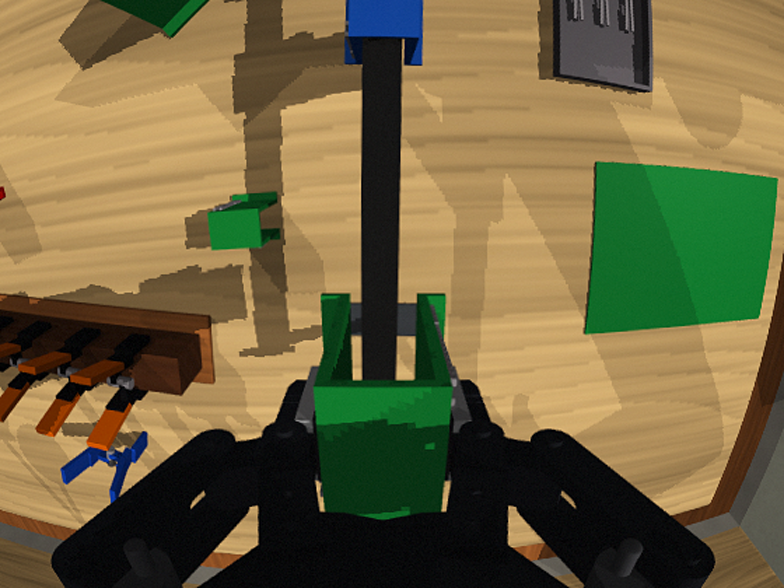

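```bash
python3 - <<'E'
from h import *
g=cam('wrist')
for (l,r,row) in [(362,402,120),(363,400,240),(362,399,360)]:
    a=onz(g,l/1.4,row/1.4,130); b=onz(g,r/1.4,row/1.4,130); c=(a+b)/2; print(c[:2].round(1),np.linalg.norm(a-b).round(1),'line',(296.3-.0645*(c[0]-475)).round(1))
E
python3 plan.py 571 290 150 86.3 0
```

```text
[473.5 297.5] 20.7 line 296.4
[537.7 293.8] 20.0 line 292.3
[609.3 289.4] 21.9 line 287.6
t 13.2 from [571.1 291.6 251.8] yaw 86.8 dist 101.9 n 3
[[0.0, -0.6, -0.3, 33.9, 0.2, -0.1, 0.2], [0.0, -0.6, -0.2, 33.9, 0.2, -0.1, 0.2], [0.0, -0.6, -0.1, 33.9, 0.2, -0.1, 0.2]]
```

```bash
python3 -m inch '[[0,0,0,32,0.2,-0.1,0.2],[0,0,0,34,0.2,-0.1,0.2],[0,0,0,30,0,0,0],[0,0,0,0,0,0,0]]'; python3 plan.py 571 291 122 86.3 0
```

```text
time: 13.55
eef_pos: [571.3, 290.6, 160.9]
ee_rot: [3.133, -0.004, 1.5]
force: [-0.6, -0.2, -1.5]
grip_width: 35.5
t 13.6 from [571.3 290.6 160.9] yaw 85.9 dist 38.9 n 1
[[0.0, 0.2, -0.7, 38.9, 0.5, -0.2, -0.4]]
```

```bash
python3 -m inch '[[0,0.3,0,22,0.5,-0.2,-0.4],[0,0.3,0,12,0,0,0],[0,0,0,4,0,0,0]]'; python3 -m inch '[[0,0,0,4,0,0,0],[0,0,0,3,0,0,0]]'
```

```text
time: 13.85
eef_pos: [572.8, 291.2, 129.2]
ee_rot: [3.136, -0.004, 1.503]
force: [0.5, 0.0, -1.6]
grip_width: 35.5
time: 14.05
eef_pos: [573.7, 291.5, 124.7]
ee_rot: [3.133, -0.006, 1.502]
force: [-0.1, -0.5, -0.3]
grip_width: 35.5
```

```bash
python3 -m inch '[[0,0,0,4,0,0,0],[0,0,0,4,0,0,0]]'; python3 -m inch '[[0,0,0,3,0,0,0],[0,0,0,2,0,0,0]]'
```

```text
time: 14.25
eef_pos: [574.5, 291.9, 118.0]
ee_rot: [3.13, -0.008, 1.502]
force: [-0.1, 0.5, -1.5]
grip_width: 35.7
time: 14.45
eef_pos: [574.6, 292.0, 115.5]
ee_rot: [3.129, -0.009, 1.502]
force: [-7.8, -5.9, 28.6]
grip_width: 35.5
```

Contact came at 115.5 mm, as predicted. I'll release and lift.

```bash
python3 -m inch '[[0.75,0,0,-2,0,0,0],[0.75,0,0,0,0,0,0],[0.75,0,0,0,0,0,0],[0.75,0,0,0,0,0,0]]'; python3 -m inch '[[0.75,0,0,-30,0,0,0],[0.75,0,0,-45,0,0,0],[0.75,0,0,-45,0,0,0],[1,0,0,-45,0,0,0],[1,0,0,0,0,0,0]]'; python3 - <<'E'
from h import *
g=cam('wrist'); save(g,'w8.png',None,1.2); print(np.degrees(state()['joint_pos']).round())
s=cam('side'); save(s,'s8.png',(120,80,420,380),2)
E
python3 plan.py 458 -130 230 11 1
```

```text
time: 14.85
eef_pos: [575.0, 292.2, 118.3]
ee_rot: [3.127, -0.009, 1.502]
force: [0.0, -0.1, 0.1]
grip_width: 64.2
time: 15.35
eef_pos: [571.3, 290.3, 285.6]
ee_rot: [3.133, -0.006, 1.502]
force: [0.2, 0.4, -0.3]
grip_width: 85.0
[27. 25. 20. 85.  0. 31.]
t 15.4 from [570.1 289.7 280.2] yaw 86.1 dist 437.3 n 10
[[1.0, -42.6, -8.3, 4.9, 0.0, -0.0, 7.5], [1.0, -43.4, -2.7, 4.9, 0.0, -0.0, 7.5], [1.0, -43.3, 3.0, 4.9, 0.0, -0.0, 7.5], [1.0, -42.6, 8.7, 4.9, 0.0, -0.0, 7.5], [1.0, -41.1, 14.1, 5.0, 0.0, -0.0, 7.5]]
[[1.0, -38.9, 19.4, 5.0, 0.0, -0.0, 7.5], [1.0, -36.0, 24.3, 5.0, 0.0, -0.0, 7.5], [1.0, -32.5, 28.8, 5.0, 0.0, -0.0, 7.5], [1.0, -28.5, 32.8, 5.0, 0.0, -0.0, 7.5], [1.0, -24.0, 36.2, 5.0, 0.0, -0.0, 7.5]]
```

View pics/w8.png

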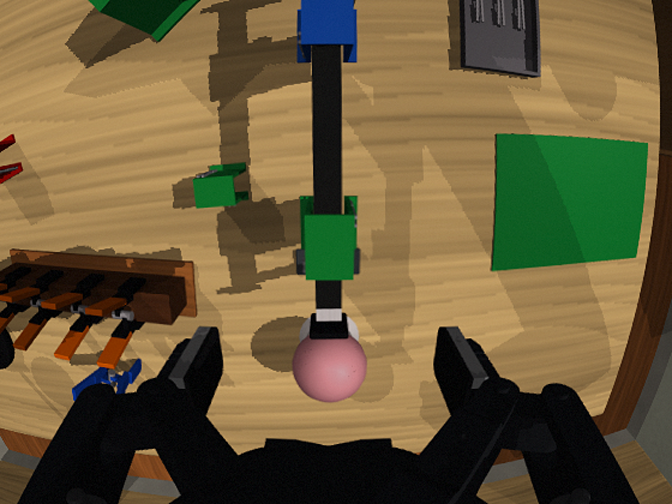

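View pics/s8.png

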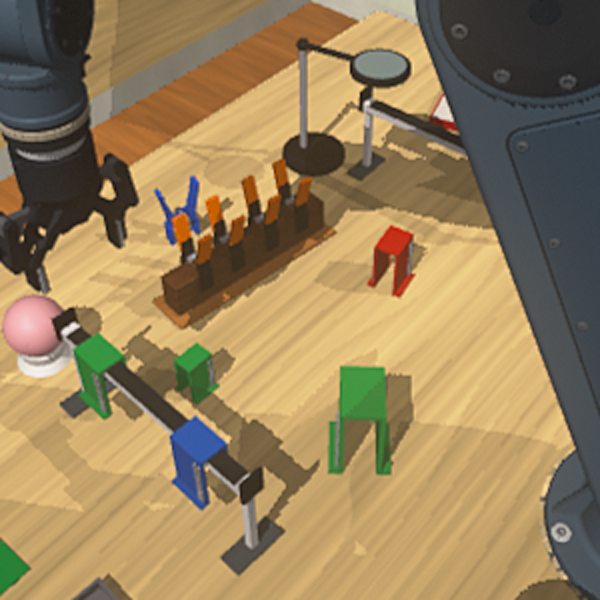

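```bash
python3 -m inch '[[1,-42,-8,5,0,0,8],[1,-43,-3,5,0,0,8],[1,-43,3,5,0,0,8],[1,-42,9,5,0,0,8],[1,-41,14,5,0,0,8]]';python3 -m inch '[[1,-39,19,5,0,0,8],[1,-36,24,5,0,0,8],[1,-32,29,5,0,0,8],[1,-28,33,5,0,0,8],[1,-24,36,5,0,0,8]]'; python3 plan.py 458 -145 190 11 1
```

```text
time: 15.95
eef_pos: [506.2, 81.1, 243.9]
ee_rot: [-3.136, 0.006, 0.787]
force: [1.2, -0.3, -0.1]
grip_width: 85.5
time: 16.45
eef_pos: [423.2, -129.1, 210.7]
ee_rot: [-3.14, 0.021, 0.061]
force: [1.4, -0.0, -0.2]
grip_width: 85.7
t 16.4 from [ 423.2 -129.1  210.7] yaw 3.5 dist 43.5 n 1
[[1.0, 34.2, 18.0, 20.0, -0.2, 1.2, -7.5]]
```

```bash
python3 -m inch '[[1,34,18,15,-0.2,1,-7.5],[1,2,15,5,0,0,0],[1,0,0,0,0,0,0]]'; python3 - <<'E'
from tops import *
g=cam('wrist'); save(g,'w9.png',(80,60,480,360),2); s=state(); print(s['eef_pos'],s['ee_rot'])
for t in (80,100,120,130,140): print(top(g,(180,60,360,330),0,t))
E
python3 plan.py 460.5 -127 130 11 1
```

```text
time: 16.75
eef_pos: [457.5, -164.7, 184.5]
ee_rot: [-3.139, 0.011, 0.182]
force: [-0.2, 0.4, -0.5]
grip_width: 85.6
[ 457.38408925 -163.88210154  184.67243002] [-3.13830414  0.01073441  0.18237685]
(array([ 459.29754639, -124.19431305]), [np.float32(40.481934), np.float32(54.897343)], np.float32(-79.37381))
(array([ 459.28115845, -124.32484436]), [np.float32(40.428757), np.float32(54.761784)], np.float32(-79.59629))
(array([ 459.24017334, -124.26174927]), [np.float32(40.29525), np.float32(54.762737)], np.float32(-79.39559))
(array([ 459.24005127, -124.26127625]), [np.float32(40.29525), np.float32(54.761765)], np.float32(-79.3956))
t 16.8 from [ 457.4 -163.9  184.7] yaw 10.4 dist 66.0 n 2
[[1.0, 5.2, -17.8, 27.3, -0.1, 0.3, -0.3], [1.0, 5.1, -17.8, 27.3, -0.1, 0.3, -0.3]]Traceback (most recent call last):
  File "<stdin>", line 3, in <module>
  File "tops.py", line 6, in top
    n,l,st,ce=cv2.connectedComponentsWithStats(m); k=1+np.argmax(st[1:,4]); cnt=cv2.findContours((l==k).astype(np.uint8),cv2.RETR_EXTERNAL,cv2.CHAIN_APPROX_NONE)[0][0]
                                                       ~~~~~~~~~^^^^^^^^^^
    return _wrapfunc(a, 'argmax', axis=axis, out=out, **kwds)
    return bound(*args, **kwds)
ValueError: attempt to get argmax of an empty sequence
```

View pics/w9.png

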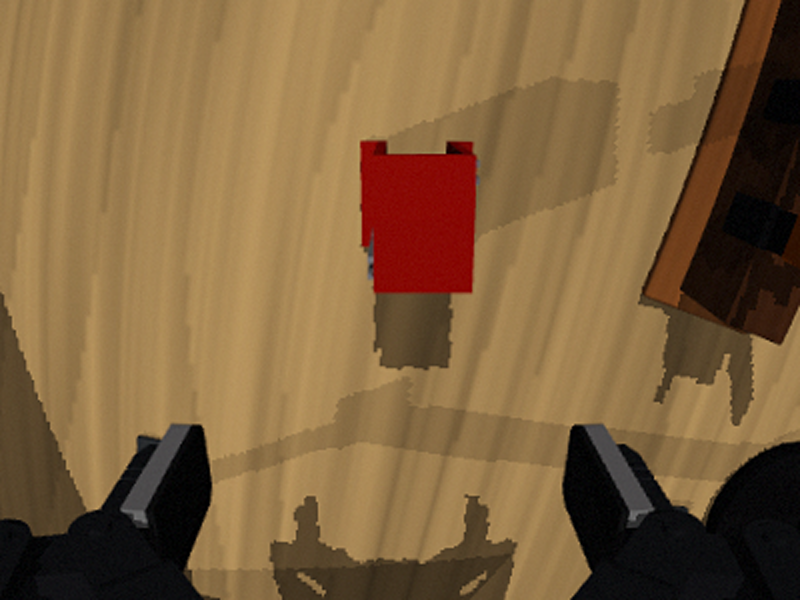

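```bash
python3 - <<'E'
from h import *
g=cam('wrist'); print(onz(g,80+424/2,60+223/2,80))
E
python3 -m inch '[[0.75,5,-18,18,0,0.3,-0.3],[0.75,5,-18,30,0,0.3,-0.3],[0.75,0,0,0,0,0,0]]'; python3 plan.py 461 -127 65 10.8 0.75
```

```text
[ 461.71651221 -124.92737789   80.        ]
time: 17.15
eef_pos: [459.4, -122.9, 136.1]
ee_rot: [-3.138, -0.001, 0.194]
force: [-0.3, -0.7, 0.5]
grip_width: 64.0
t 17.1 from [ 459.4 -122.9  136.1] yaw 11.1 dist 71.3 n 2
[[0.75, 0.4, 2.3, 35.6, -0.1, -0.0, 0.2], [0.75, 0.4, 2.2, 35.6, -0.1, -0.0, 0.2]]
```

```bash
python3 -m inch '[[0.75,1,2,30,0,0,0],[0.75,0,1,36,0,0,0],[0.75,0,0,6,0,0,0]]';  python3 -m inch '[[0,0,0,2,0,0,0],[0,0,0,2,0,0,0],[0,0,0,2,0,0,0],[0,0,0,1,0,0,0]]' 30
```

```text
time: 17.45
eef_pos: [462.5, -124.0, 66.0]
ee_rot: [-3.14, -0.004, 0.199]
force: [-1.8, -0.4, -0.4]
grip_width: 63.8
time: 17.85
eef_pos: [463.6, -124.0, 64.4]
ee_rot: [-3.142, -0.007, 0.199]
force: [0.5, -1.0, -1.2]
grip_width: 35.7
```

```bash
python3 -m inch '[[0,0,0,-30,0,0,0],[0,0,0,-45,0,0,0],[0,0,0,-45,0,0,0],[0,0,0,-45,0,0,0]]'; python3 plan.py 487 296 245 86.3 0
```

```text
time: 18.25
eef_pos: [460.0, -123.8, 234.6]
ee_rot: [-3.139, -0.002, 0.199]
force: [1.9, -0.4, -1.4]
grip_width: 35.6
t 18.2 from [ 460.  -123.8  234.6] yaw 11.4 dist 420.8 n 10
[[0.0, 10.9, -40.6, -0.9, -0.0, -0.0, -7.5], [0.0, 16.1, -38.8, -0.9, -0.0, -0.0, -7.5], [0.0, 21.1, -36.4, -0.9, -0.0, -0.0, -7.5], [0.0, 25.6, -33.4, -0.9, -0.0, -0.0, -7.5], [0.0, 29.8, -29.7, -1.0, -0.0, -0.0, -7.5]]
[[0.0, 33.4, -25.6, -1.0, -0.0, -0.0, -7.5], [0.0, 36.4, -21.0, -1.0, -0.0, -0.0, -7.5], [0.0, 38.9, -16.1, -1.0, -0.0, -0.0, -7.5], [0.0, 40.6, -10.9, -1.0, -0.0, -0.0, -7.5], [0.0, 41.7, -5.5, -1.0, -0.0, -0.0, -7.5]]
```

```bash
python3 -m inch '[[0,11,-41,-1,0,0,-8],[0,16,-39,-1,0,0,-8],[0,21,-36,-1,0,0,-8],[0,26,-33,-1,0,0,-8],[0,30,-30,-1,0,0,-8]]';python3 -m inch '[[0,33,-26,-1,0,0,-8],[0,36,-21,-1,0,0,-8],[0,39,-16,-1,0,0,-8],[0,41,-11,-1,0,0,-6]]'; python3 plan.py 487 295 250 86.3 0
```

```text
time: 18.75
eef_pos: [474.2, 87.6, 255.8]
ee_rot: [3.121, -0.016, 0.91]
force: [1.1, 0.7, -1.3]
grip_width: 35.8
time: 19.15
eef_pos: [470.3, 263.0, 266.7]
ee_rot: [3.107, -0.007, 1.457]
force: [0.1, -0.8, -0.8]
grip_width: 35.4
t 19.1 from [470.3 263.  266.7] yaw 83.5 dist 39.8 n 1
[[0.0, 33.6, 12.4, 17.4, 2.0, -0.3, -2.8]]
```

```bash
python3 -m inch '[[0,25,12,12,1.5,-0.3,-2.8],[0,0,0,0,0,0,0],[0,0,0,0,0,0,0]]'; python3 plan.py 487 295 250 86.3 0;  python3 - <<'E'
from h import *
g=cam('wrist'); save(g,'w10.png',None,1.4); print(state()['eef_pos'],state()['ee_rot'])
E
```

```text
time: 19.45
eef_pos: [485.1, 293.2, 258.7]
ee_rot: [3.13, -0.004, 1.518]
force: [-0.7, 0.2, -0.6]
grip_width: 35.7
t 19.4 from [485.1 293.2 258.7] yaw 87.0 dist 9.1 n 1
[[0.0, 1.8, 1.7, 8.8, 0.7, -0.2, 0.7]]
[485.10245996 292.89536459 258.57198713] [ 3.13017561 -0.00393657  1.51720622]
```

View pics/w10.png

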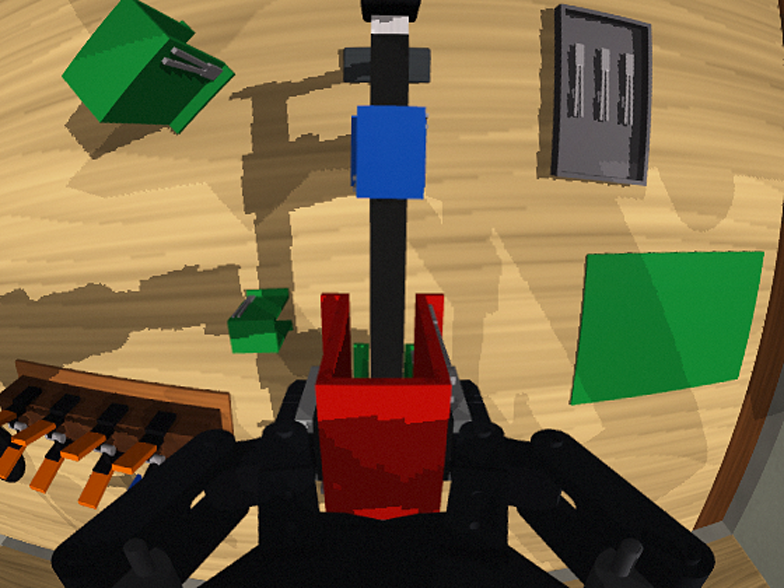

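```bash
python3 -m inch '[[0,2.7,1,30,0.7,-0.2,0.5],[0,0,0,40,0,0,0],[0,0,0,30,0,0,0],[0,0,0,0,0,0,0]]'; python3 plan.py 486 296 122 86.3 0
```

```text
time: 19.9
eef_pos: [487.7, 292.4, 161.4]
ee_rot: [3.136, -0.005, 1.501]
force: [-0.9, 2.7, -2.4]
grip_width: 35.9
t 19.9 from [487.7 292.4 161.4] yaw 86.0 dist 39.6 n 1
[[0.0, 3.2, -2.1, 39.4, 0.3, -0.3, -0.3]]
```

```bash
python3 -m inch '[[0,3.2,-1,8,0,0,0],[0,0,0,14,0,0,0],[0,0,0,8,0,0,0]]'; python3 -m inch '[[0,0,0,5,0,0,0],[0,0,0,3,0,0,0]]';python3 plan.py 486 296 118 86.3 0
```

```text
time: 20.2
eef_pos: [489.1, 295.3, 136.3]
ee_rot: [3.129, -0.009, 1.497]
force: [0.5, -0.2, -0.6]
grip_width: 35.8
time: 20.4
eef_pos: [490.0, 295.5, 129.6]
ee_rot: [3.127, -0.01, 1.496]
force: [-0.4, -0.3, -0.1]
grip_width: 35.7
t 20.4 from [490.  295.5 129.6] yaw 85.7 dist 12.3 n 1
[[0.0, 0.1, -4.2, 11.5, 0.8, -0.6, -0.6]]
```

```bash
python3 -m inch '[[0,0,0,6,0.5,-0.3,0],[0,0,0,5,0,0,0],[0,0,0,4,0,0,0]]'; python3 -m inch '[[0,0,0,3,0,0,0],[0,0,0,2,0,0,0]]'
```

```text
time: 20.7
eef_pos: [490.9, 296.1, 117.4]
ee_rot: [3.134, -0.007, 1.496]
force: [-18.0, -10.9, 59.6]
grip_width: 36.0
time: 20.9
eef_pos: [490.9, 296.1, 117.6]
ee_rot: [3.131, -0.009, 1.496]
force: [-4.0, -2.6, 11.5]
grip_width: 35.7
```

```bash
python3 -m inch '[[0.75,0,0,-1,0,0,0],[0.75,0,0,0,0,0,0],[0.75,0,0,0,0,0,0],[0.75,0,0,0,0,0,0]]'; python3 -m inch '[[0.75,0,0,-30,0,0,0],[0.75,0,0,-45,0,0,0],[0.75,0,0,-45,0,0,0],[1,0,0,-45,0,0,0],[1,0,0,-40,0,0,0]]'; python3 -m inch '[[1,0,15,0,0,0,0],[1,0,0,0,0,0,0]]'; python3 - <<'E'
from tops import *
g=cam('wrist'); save(g,'w11.png',None,1.2); print(state()['eef_pos'],state()['ee_rot'])
s=cam('side'); save(s,'s11.png',(120,180,320,380),2.5)
sc=cam('scene'); save(sc,'sc11.png',(290,120,430,260),4)
E
```

```text
time: 21.3
eef_pos: [491.4, 296.5, 119.1]
ee_rot: [3.129, -0.01, 1.496]
force: [-0.1, 0.2, -0.1]
grip_width: 64.1
time: 21.8
eef_pos: [486.3, 293.3, 322.5]
ee_rot: [-3.141, -0.001, 1.496]
force: [1.5, 0.7, -1.1]
grip_width: 85.3
time: 22.0
eef_pos: [503.1, 293.2, 328.6]
ee_rot: [3.135, -0.006, 1.496]
force: [0.1, -0.1, -0.8]
grip_width: 85.2
[502.30911883 293.23149253 328.97881789] [ 3.13487417 -0.00610974  1.49648587]
```

View pics/w11.png

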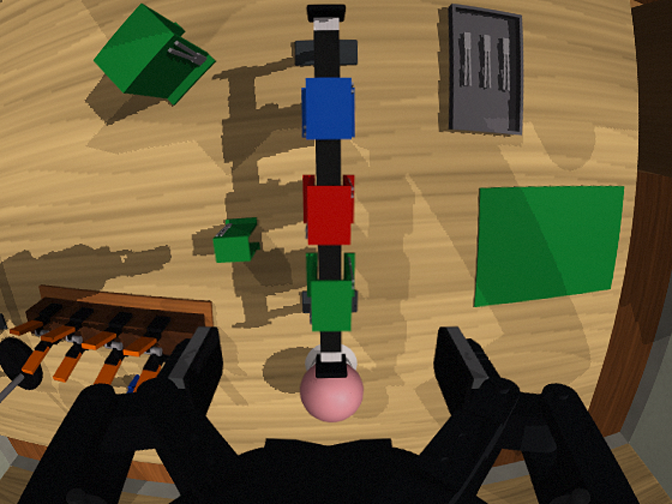

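View pics/s11.png

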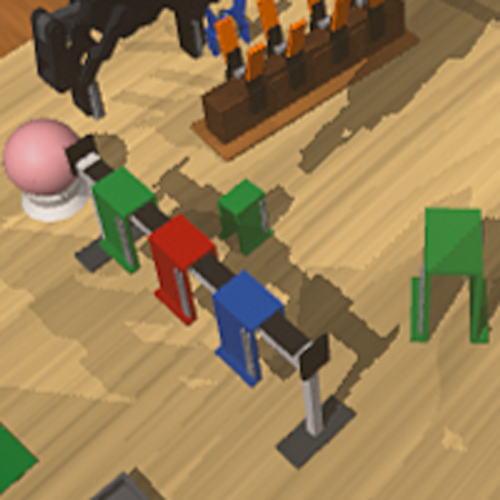

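All three hang on the bar (wrist view: blue (329,108), red (330,215), green (331,305)). I'll measure the crowns now and then fetch clips.

```bash
python3 - <<'E'
from tops import *
g=cam('wrist')
for n,col,t,b in [('blue',2,100,(245,55,305,125)),('red',0,120,(245,140,305,210)),('green',1,95,(245,200,305,280))]:
    for tt in (t-30,t,t+15):
        try: r=top(g,b,col,tt,134); print(n,tt,r[0].round(1),np.round(r[1],1),round(float(r[2]),1),'line',round(296.3-.0645*(r[0][0]-475),1))
        except Exception as e: pass
E
python3 plan.py 640 40 260 -6.7 1
```

```text
blue 70 [404.8 301.4] [40.7 49.6] -3.9 line 300.8
blue 100 [404.9 302.8] [38.  49.6] -3.9 line 300.8
blue 115 [404.5 302.9] [37.7 48.7] -3.9 line 300.8
red 90 [493.2 297.2] [39.5 51.5] -5.0 line 295.1
red 120 [493.3 297.4] [38.9 52.2] -6.2 line 295.1
red 135 [493.7 297.3] [38.8 51.3] -6.3 line 295.1
green 65 [575.1 292.5] [38.3 49.4] -4.5 line 289.8
green 95 [575.7 292.4] [36.3 48.3] -4.5 line 289.8
green 110 [576.2 291.9] [35.1 47.2] -4.5 line 289.8
t 22.2 from [501.1 292.9 327.5] yaw 85.8 dist 296.3 n 12
[[1.0, -20.2, 13.1, 5.6, -0.0, -0.0, 7.7], [1.0, -18.3, 15.7, 5.6, -0.0, -0.0, 7.7], [1.0, -16.0, 18.0, 5.6, -0.0, -0.0, 7.7], [1.0, -13.4, 19.9, 5.6, -0.0, -0.0, 7.7], [1.0, -10.6, 21.6, 5.6, -0.0, -0.0, 7.7]]
[[1.0, -7.6, 22.8, 5.6, -0.0, -0.0, 7.7], [1.0, -4.5, 23.6, 5.6, -0.0, -0.0, 7.7], [1.0, -1.3, 24.0, 5.6, -0.0, -0.0, 7.7], [1.0, 1.9, 24.0, 5.6, -0.0, -0.0, 7.7], [1.0, 5.1, 23.5, 5.6, -0.0, -0.0, 7.7]]
[[1.0, 8.2, 22.6, 5.6, -0.0, -0.0, 7.7], [1.0, 11.2, 21.3, 5.6, -0.0, -0.0, 7.7]]
```

```bash
python3 - <<'E'
from h import *
sc=cam('scene'); si=cam('side')
print('mag base',onz(sc,259,296,10), 'lens',tri(sc,(225,217),si,(310,113)), 'post top',tri(sc,(261,243),si,(271.5,102)))
S=lambda x,y:(200+x/3.6,130+y/3.6); D=lambda x,y:(120+x/2,80+y/2)
print('decoy handle',tri(sc,S(538,376),si,D(162,190)),tri(sc,S(476,388),si,D(193,183)),tri(sc,S(499,432),si,D(179,213)))
E
python3 -m inch '[[1,-20,13,5,0,0,8],[1,-18,16,5,0,0,8],[1,-16,18,5,0,0,8],[1,-13,20,5,0,0,8],[1,-11,22,5,0,0,8]]';python3 -m inch '[[1,-8,23,5,0,0,8],[1,-5,24,5,0,0,8],[1,-1,24,5,0,0,8],[1,2,24,5,0,0,8],[1,5,24,5,0,0,8]]'; python3 plan.py 640 40 260 -6.7 1
```

```text
mag base [ 729.36409563 -271.61848478   10.        ] lens (array([ 616.13710463, -287.99602481,  216.93254373]), np.float64(0.5628339657241955)) post top (array([ 749.45749436, -271.83505196,  209.74360181]), np.float64(0.7967326779302767))
decoy handle (array([768.9781364 ,  21.10698843,  98.72273264]), np.float64(4.957116301726027)) (array([747.39804302, -22.83849142,  95.34511745]), np.float64(0.12489625686906862)) (array([759.20743633,  -1.28370545,  45.3749154 ]), np.float64(3.286321401864834))
time: 22.8
eef_pos: [556.2, 186.4, 299.1]
ee_rot: [-3.139, -0.002, 0.781]
force: [-0.5, -0.0, -0.5]
grip_width: 85.0
time: 23.3
eef_pos: [606.1, 71.9, 269.4]
ee_rot: [-3.139, 0.006, 0.054]
force: [0.1, 0.4, 0.2]
grip_width: 85.7
t 23.3 from [606.1  71.9 269.4] yaw 3.1 dist 47.4 n 2
[[1.0, 16.1, 16.8, 4.6, -0.1, 0.2, 4.9], [1.0, 17.4, 15.4, 4.6, -0.1, 0.2, 4.9]]
```

```bash
python3 -m inch '[[1,16,17,5,0,0.2,5],[1,17,22,10,0,0.2,5],[1,0,0,5,0,0,0],[1,0,0,0,0,0,0]]'; python3 - <<'E'
from h import *
g=cam('wrist'); save(g,'w12.png',None,1.4); s=state(); print(s['eef_pos'],s['ee_rot'])
E
```

```text
time: 23.7
eef_pos: [638.7, 29.1, 244.9]
ee_rot: [-3.141, 0.005, -0.134]
force: [0.5, -0.0, -0.0]
grip_width: 85.2
[638.73167208  29.23606586 245.20051539] [-3.14095914  0.00442498 -0.13410973]
```

View pics/w12.png

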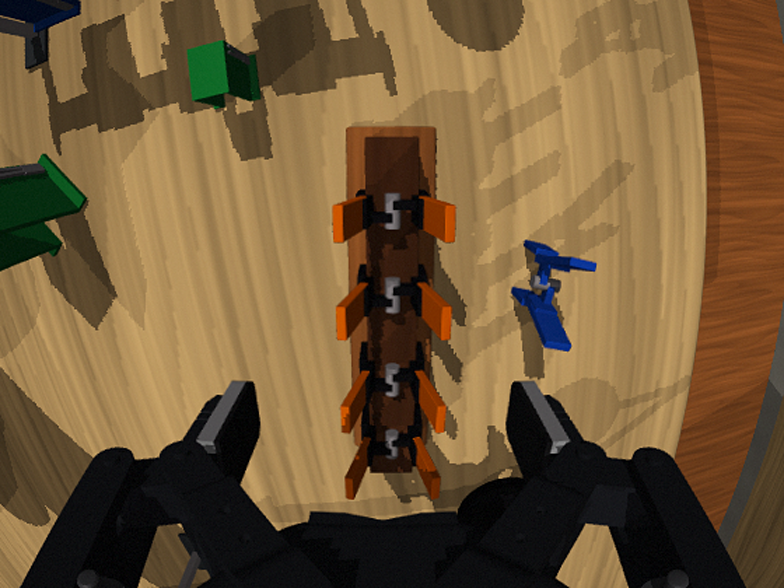

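```bash
python3 - <<'E'
from h import *
g=cam('wrist'); c=lambda u,v,z:onz(g,u/1.4,v/1.4,z)
for p in [(393,211),(393,295),(392,379),(391,443)]: print('piv',c(*p,80)[:2].round(1))
for l,r in [((338,225),(451,223)),((341,318),(446,318)),((346,411),(439,410)),((351,478),(434,478))]:
    a=c(*l,138);b=c(*r,138); print('handles mid',((a+b)/2)[:2].round(1),np.linalg.norm(a-b).round(1),np.degrees(np.arctan2(b[1]-a[1],b[0]-a[0])).round(1))
a=c(365,137,60);b=c(420,138,60);print('strip end',a[:2].round(1),b[:2].round(1))
save(g,'w12c.png',(225,130,340,200),6)
E
```

```text
piv [649.6  72.1]
piv [642.5  16.9]
piv [633.9 -45.3]
piv [ 626.1 -101.6]
handles mid [649.5  73.2] 57.4 -6.5
handles mid [642.5  22.7] 56.5 -7.6
handles mid [634.6 -35.3] 54.9 -7.0
handles mid [628.1 -88. ] 53.9 -7.9
strip end [637.9 121.5] [673.8 116.2]
```

View pics/w12c.png

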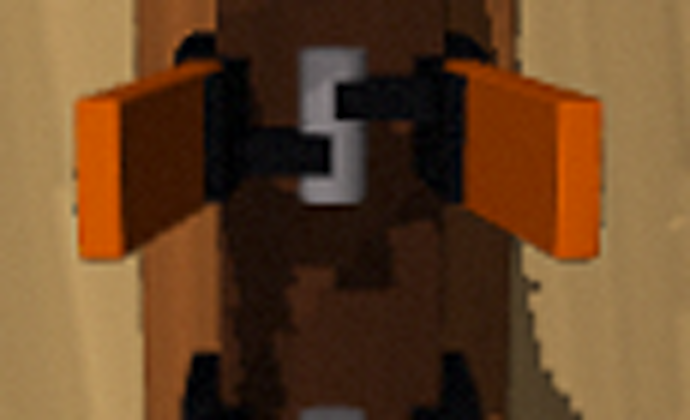

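```bash
python3 plan.py 649.5 72.6 200 -7.6 1
```

```text
t 23.8 from [638.8  29.7 245.9] yaw -7.6 dist 63.7 n 2
[[1.0, 2.5, -22.0, 22.9, -0.0, 0.1, -0.0], [1.0, 2.5, -22.0, 22.9, -0.0, 0.1, -0.0]]
```

```bash
python3 -m inch '[[1,2.5,-18,20,0,0,0],[1,2.5,-22,26,0,0,0],[1,0,0,4,0,0,0],[1,0,0,2,0,0,0]]';python3 plan.py 649.5 72.6 128 -7.6 1
```

```text
time: 24.2
eef_pos: [648.4, 72.8, 196.1]
ee_rot: [-3.14, -0.001, -0.127]
force: [-0.3, 0.2, 0.9]
grip_width: 85.5
t 24.2 from [648.4  72.8 196.1] yaw -7.3 dist 68.1 n 2
[[1.0, 0.5, 0.1, 34.1, -0.1, -0.0, 0.2], [1.0, 0.6, 0.1, 34.1, -0.1, -0.0, 0.2]]
```

```bash
python3 -m inch '[[1,0.5,0,25,0,0,0.2],[1,0,0,34,0,0,0.2],[1,0,0,8,0,0,0],[1,0,0,2,0,0,0]]';python3 plan.py 649.5 72.6 128 -7.6 1; python3 - <<'E'
from h import *
g=cam('wrist'); save(g,'w13.png',(80,150,480,420),2)
E
```

```text
time: 24.6
eef_pos: [650.0, 73.4, 131.1]
ee_rot: [-3.138, -0.008, -0.131]
force: [-0.6, -0.3, -0.0]
grip_width: 85.3
t 24.6 from [650.   73.4 131.1] yaw -7.5 dist 3.3 n 1
[[1.0, -0.5, 0.8, 3.1, -0.2, -0.4, 0.1]]
```

View pics/w13.png

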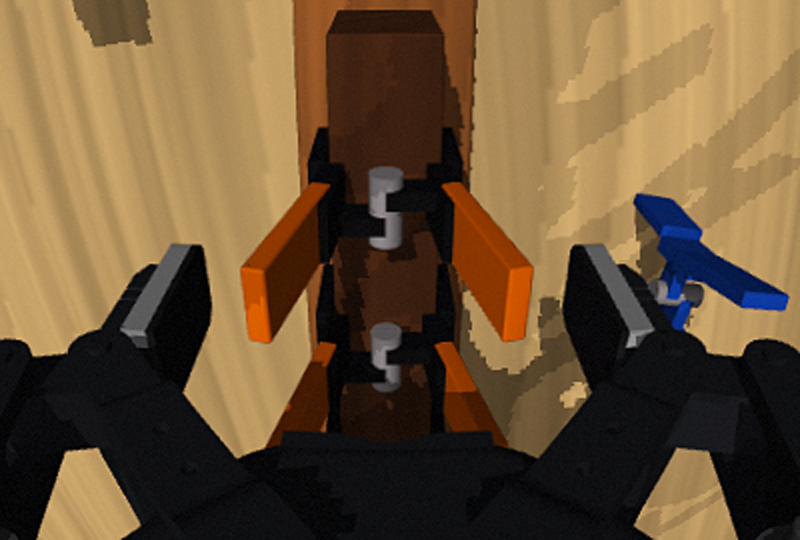

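The clip is centred between the jaws. I'll squeeze now.

```bash
python3 -m inch '[[0,-0.5,0.5,4,0,0,0],[0,0,0,2,0,0,0],[0,0,0,2,0,0,0],[0,0,0,2,0,0,0],[0,0,0,1,0,0,0]]' 30; python3 plan.py 649.5 72.6 128 -7.6 0;  python3 - <<'E'
from h import *
g=cam('wrist'); save(g,'w14.png',(80,150,480,420),2)
E
```

```text
time: 25.15
eef_pos: [651.7, 72.7, 124.5]
ee_rot: [-3.137, -0.014, -0.131]
force: [-0.5, 0.2, -1.0]
grip_width: 38.7
t 25.1 from [651.7  72.7 124.5] yaw -7.5 dist 4.2 n 1
[[0.0, -2.1, 0.4, -3.6, -0.3, -0.8, 0.1]]
```

View pics/w14.png

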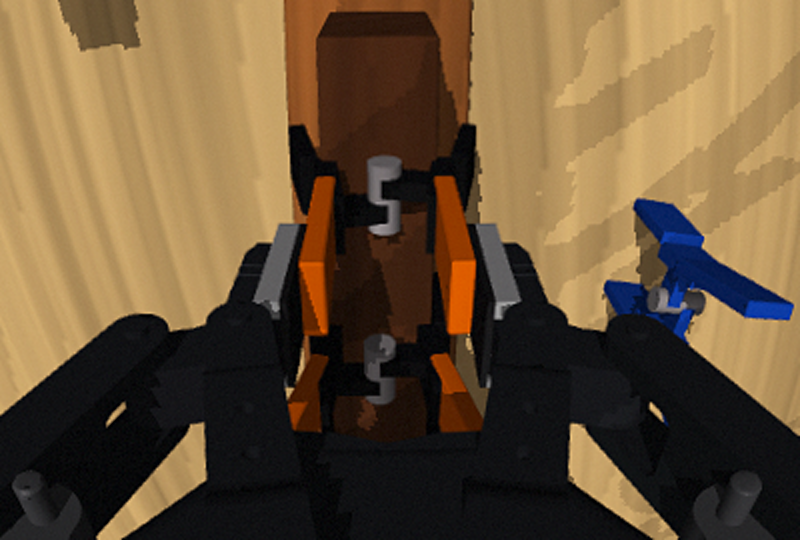

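```bash
python3 -m inch '[[0,0,0,-15,0,0,0],[0,0,0,-30,0,0,0],[0,0,0,-35,0,-0.4,0],[0,0,0,-35,0,-0.4,0],[0,0,0,-30,0,0,0]]';  python3 - <<'E'
from h import *
g=cam('wrist'); save(g,'w15.png',(80,150,480,420),2); print(state()['grip_width'])
s=cam('scene'); save(s,'sc15.png',(240,130,420,270),4)
E
python3 plan.py 575.5 291.2 280 85.7 0;
```

```text
time: 25.7
eef_pos: [647.5, 72.0, 268.6]
ee_rot: [-3.139, 0.011, -0.131]
force: [0.6, -0.4, -0.7]
grip_width: 38.7
38.433786246558135
t 25.8 from [649.2  72.1 271.6] yaw -7.5 dist 231.3 n 12
[[0.0, -8.5, -17.3, -0.6, -0.0, 0.0, -7.8], [0.0, -6.1, -18.3, -0.6, -0.0, 0.0, -7.8], [0.0, -3.5, -18.9, -0.6, -0.0, 0.0, -7.8], [0.0, -0.9, -19.2, -0.6, -0.0, 0.0, -7.8], [0.0, 1.7, -19.2, -0.6, -0.0, 0.0, -7.8]]
[[0.0, 4.3, -18.8, -0.6, -0.0, 0.0, -7.8], [0.0, 6.8, -18.0, -0.7, -0.0, 0.0, -7.8], [0.0, 9.1, -17.0, -0.7, -0.0, 0.0, -7.8], [0.0, 11.3, -15.6, -0.7, -0.0, 0.0, -7.8], [0.0, 13.3, -13.9, -0.7, -0.0, 0.0, -7.8]]
[[0.0, 15.1, -12.0, -0.7, -0.0, 0.0, -7.8], [0.0, 16.6, -9.8, -0.7, -0.0, 0.0, -7.8]]
```

View pics/w15.png

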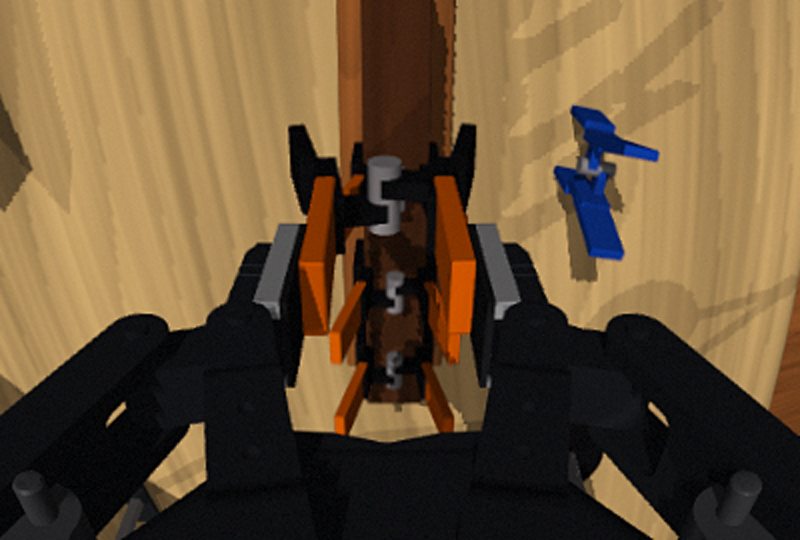

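View pics/sc15.png

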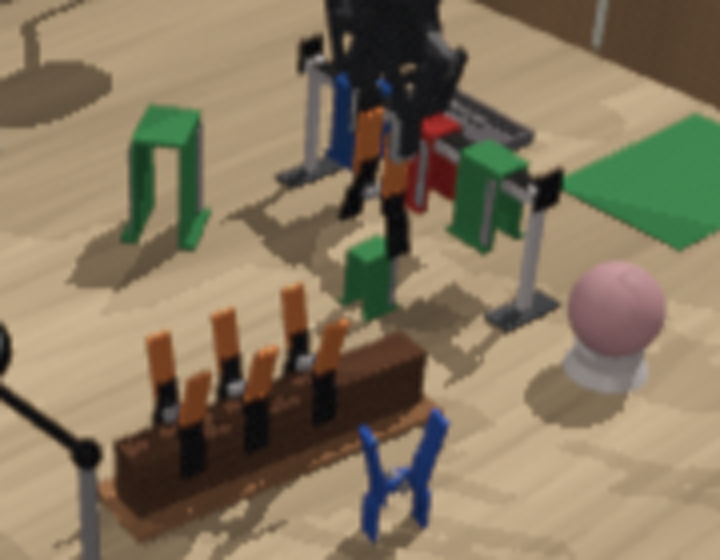

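The clip is lifted with its jaws open, and the other three clips are still on the strip. I'll carry it to green.

```bash
python3 -m inch '[[0,-8,-17,0,0,0,-8],[0,-6,-18,0,0,0,-8],[0,-4,-19,0,0,0,-8],[0,-1,-19,0,0,0,-8],[0,2,-19,0,0,0,-8]]';python3 -m inch '[[0,4,-19,0,0,0,-8],[0,7,-18,0,0,0,-8],[0,9,-17,0,0,0,-8],[0,11,-16,0,0,0,-8],[0,13,-14,0,0,0,-8]]'; python3 plan.py 575.5 291.2 275 85.7 0
```

```text
time: 26.3
eef_pos: [617.4, 162.3, 270.4]
ee_rot: [-3.136, 0.001, 0.588]
force: [0.3, 0.4, 0.9]
grip_width: 38.4
time: 26.8
eef_pos: [577.6, 254.7, 267.1]
ee_rot: [-3.134, -0.0, 1.316]
force: [0.4, 0.3, -0.3]
grip_width: 38.3
t 26.8 from [577.6 254.7 267.1] yaw 75.4 dist 37.4 n 2
[[0.0, 17.4, -5.7, -3.9, -0.2, -0.0, -5.2], [0.0, 17.8, -4.1, -4.0, -0.2, -0.0, -5.2]]
```

```bash
python3 -m inch '[[0,16,-5,-4,0,0,-5],[0,15,-4,-4,0,0,-5],[0,0,0,0,0,0,0],[0,0,0,0,0,0,0]]'; python3 - <<'E'
from h import *
g=cam('wrist'); save(g,'w16.png',None,1.4); s=state(); print(s['eef_pos'],s['ee_rot'])
E
python3 plan.py 575.5 291.4 240 85.7 0
```

```text
time: 27.2
eef_pos: [573.2, 289.9, 272.5]
ee_rot: [-3.131, -0.0, 1.503]
force: [-0.2, 0.3, -0.1]
grip_width: 38.6
[573.13964427 289.81880558 272.47828378] [-3.13039468e+00 -2.85549803e-04  1.50309969e+00]
t 27.2 from [573.1 289.8 272.5] yaw 86.1 dist 32.6 n 1
[[0.0, 1.7, 2.6, 32.5, -0.6, -0.0, 0.4]]
```

View pics/w16.png

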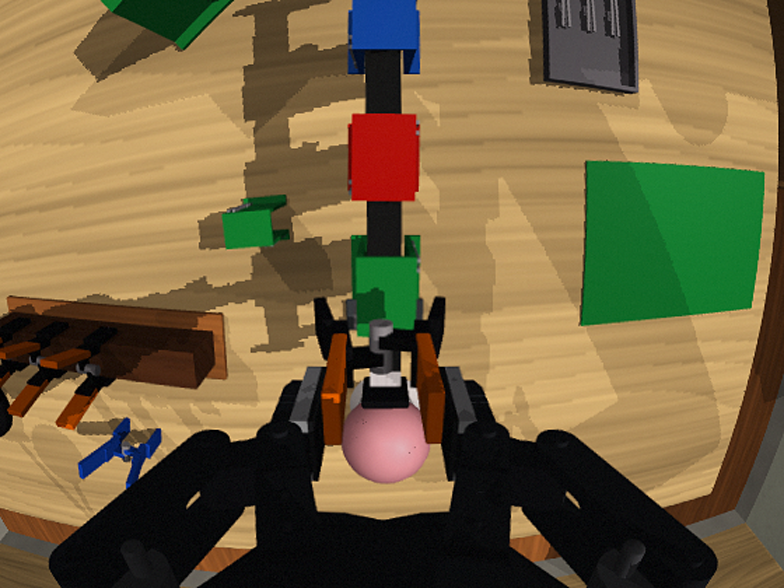

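```bash
python3 - <<'E'
from h import *
g=cam('wrist'); c=lambda u,v,z:onz(g,u/1.4,v/1.4,z)[:2].round(1)
print('crown edges',c(354.5,290,134),c(419,290,134),'ends',c(386,256,134),c(386,337,134)); print('pivot',c(382,345,228),'jaw tips',c(322,300,182),c(439,300,182))
E
```

```text
crown edges [569.6 273.5] [572.2 311.9] ends [550.2 293.6] [601.1 290.3]
pivot [565.4 290.4] jaw tips [559.5 261.1] [563.4 318.6]
```

```bash
python3 -m inch '[[0,2.7,-1,25,-0.4,0,0],[0,0,0,30,-0.2,0,0],[0,0,0,5,0,0,0]]'; python3 plan.py 575.5 292.2 202 85.7 0
```

```text
time: 27.6
eef_pos: [573.2, 290.2, 212.1]
ee_rot: [3.139, -0.001, 1.496]
force: [0.1, -0.5, -0.1]
grip_width: 38.5
t 27.6 from [573.2 290.2 212.1] yaw 85.7 dist 10.5 n 1
[[0.0, 2.1, 2.1, 10.1, 0.1, -0.1, 0.0]]
```

```bash
python3 -m inch '[[0,2.3,2,6,0,0,0],[0,0,0,4,0,0,0],[0,0,0,3,0,0,0]]'; python3 plan.py 575.5 292.2 202 85.7 0;  python3 - <<'E'
from h import *
s=cam('scene'); save(s,'sc17.png',(300,120,420,220),6)
s=cam('side'); save(s,'s17.png',(120,180,260,300),5)
E
```

```text
time: 27.9
eef_pos: [576.4, 291.4, 200.0]
ee_rot: [3.139, -0.002, 1.493]
force: [-0.3, -0.3, -0.5]
grip_width: 38.8
t 27.9 from [576.4 291.4 200. ] yaw 85.5 dist 2.3 n 1
[[0.0, 0.7, -1.0, -2.0, 0.2, -0.1, -0.2]]
```

View pics/sc17.png

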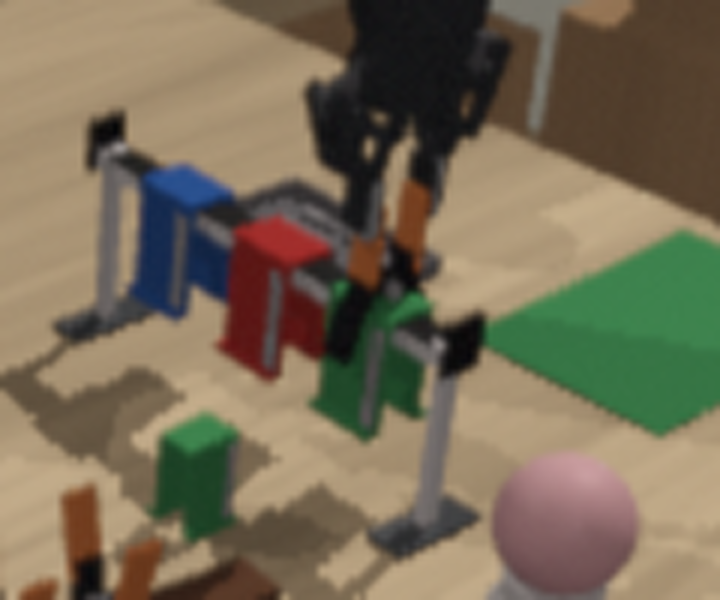

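View pics/s17.png

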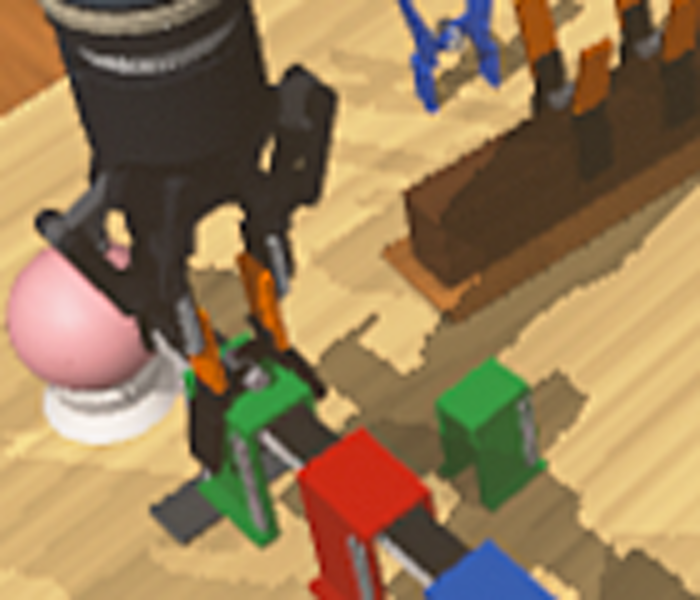

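The jaws straddle green's crown on both sides. I'll release.

```bash
python3 -m inch '[[1,0,0,0,0,0,0],[1,0,0,1,0,0,0],[1,0,0,1,0,0,0],[1,0,0,1,0,0,0],[1,0,0,1,0,0,0]]'; python3 -m inch '[[1,0,0,-15,0,0,0],[1,0,0,-40,0,0,0],[1,0,0,-45,0,0,0],[1,0,0,-20,0,0,0],[1,0,0,0,0,0,0]]'; python3 - <<'E'
from h import *
g=cam('wrist'); save(g,'w18.png',(150,100,400,400),2)
s=cam('scene'); save(s,'sc18.png',(300,120,420,220),5)
E
python3 plan.py 642.5 18 270 -7.6 1
```

```text
time: 28.5
eef_pos: [577.0, 292.0, 197.6]
ee_rot: [3.136, -0.003, 1.493]
force: [-0.6, 0.3, 0.8]
grip_width: 85.2
time: 29.0
eef_pos: [575.2, 291.2, 319.9]
ee_rot: [3.14, -0.001, 1.494]
force: [-0.7, -0.7, -0.9]
grip_width: 85.4
t 29.1 from [574.7 290.9 317.1] yaw 85.6 dist 285.1 n 12
[[1.0, -22.2, 7.4, 3.9, -0.0, 0.0, 7.8], [1.0, -21.0, 10.3, 3.9, -0.0, 0.0, 7.8], [1.0, -19.4, 13.1, 3.9, -0.0, 0.0, 7.8], [1.0, -17.5, 15.6, 3.9, -0.0, 0.0, 7.8], [1.0, -15.2, 17.8, 3.9, -0.0, 0.0, 7.8]]
[[1.0, -12.7, 19.7, 3.9, -0.0, 0.0, 7.8], [1.0, -9.9, 21.2, 3.9, -0.0, 0.0, 7.8], [1.0, -7.0, 22.4, 3.9, -0.0, 0.0, 7.8], [1.0, -3.9, 23.1, 3.9, -0.0, 0.0, 7.8], [1.0, -0.7, 23.4, 3.9, -0.0, 0.0, 7.8]]
[[1.0, 2.5, 23.3, 3.9, -0.0, 0.0, 7.8], [1.0, 5.6, 22.8, 3.9, -0.0, 0.0, 7.8]]
```

View pics/w18.png

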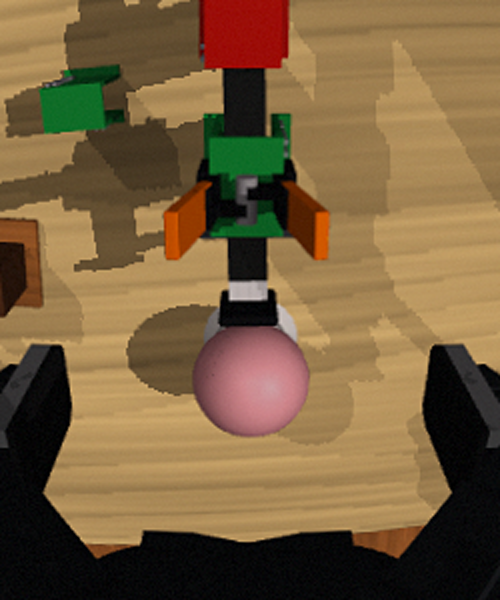

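View pics/sc18.png

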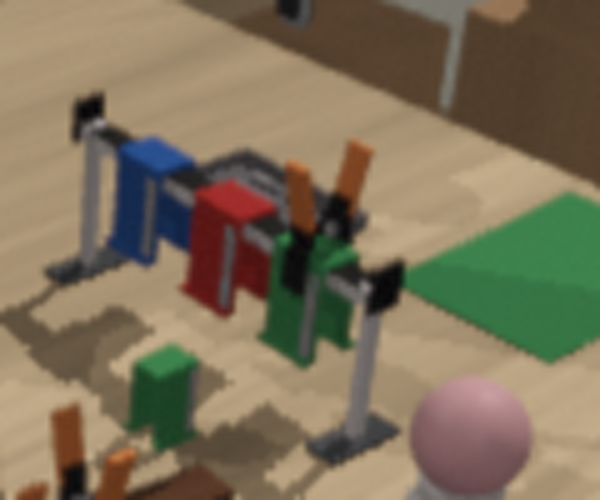

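The clip on green is upright and centred (spring at (246,198) in the crop), with a jaw on each side. Now the second clip.

```bash
python3 -m inch '[[1,-22,8,4,0,0,8.2],[1,-21,11,4,0,0,8.2],[1,-20,14,4,0,0,8.2],[1,-18,17,4,0,0,8.2],[1,-16,19,4,0,0,8.2]]';python3 -m inch '[[1,-13,21,4,0,0,8.2],[1,-10,23,4,0,0,8.2],[1,-7,24,4,0,0,8.2],[1,-4,25,4,0,0,8.2],[1,-1,25,4,0,0,8.2]]'; python3 plan.py 638 -20 240 -7.6 1
```

```text
time: 29.6
eef_pos: [601.6, 172.3, 287.5]
ee_rot: [-3.136, 0.011, 0.759]
force: [-0.1, -0.3, -0.8]
grip_width: 85.7
time: 30.1
eef_pos: [619.4, 43.3, 256.7]
ee_rot: [3.136, 0.026, 0.013]
force: [-0.1, 1.0, 0.2]
grip_width: 85.5
t 30.1 from [619.4  43.3 256.7] yaw 0.7 dist 68.1 n 2
[[1.0, 9.1, 31.7, 8.3, 0.2, 0.7, 4.2], [1.0, 11.3, 31.0, 8.3, 0.2, 0.7, 4.2]]
```

```bash
python3 -m inch '[[1,9,25,8,0.2,0.7,4.2],[1,11,25,8,0.2,0.7,4.2],[1,0,0,0,0,0,0],[1,0,0,0,0,0,0]]'; python3 - <<'E'
from h import *
g=cam('wrist'); save(g,'w19.png',(80,60,480,360),2); s=state(); print(s['eef_pos'],s['ee_rot'])
E
```

```text
time: 30.5
eef_pos: [634.8, -12.6, 231.8]
ee_rot: [3.139, 0.012, -0.148]
force: [-0.5, 0.3, -0.4]
grip_width: 85.2
[634.71424476 -12.4147793  231.69344786] [ 3.13879366  0.01198433 -0.1477112 ]
```

View pics/w19.png

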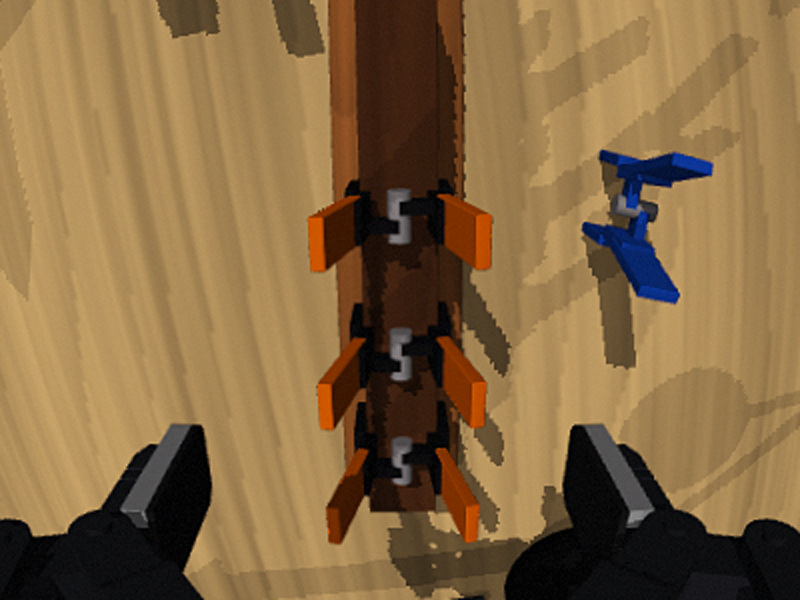

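```bash
python3 - <<'E'
from h import *
g=cam('wrist'); c=lambda u,v,z:onz(g,80+u/2,60+v/2,z)[:2].round(1)
for p in [(399,216),(400,355),(402,460)]: print('piv',c(*p,80))
for l,r in [((317,245),(483,242)),((327,405),(478,404)),((335,522),(470,520))]: print('mid',(c(*l,138)+c(*r,138))/2)
E
python3 plan.py 642 16 190 -7.6 1
```

```text
piv [641.8  17.2]
piv [633.2 -46. ]
piv [ 626.4 -101.7]
mid [641.95  18.7 ]
mid [634.35 -41.7 ]
mid [627.  -95.5]
t 30.6 from [635.  -11.9 232.3] yaw -8.4 dist 51.2 n 2
[[1.0, 1.7, -14.3, 21.1, 0.1, 0.3, -0.4], [1.0, 1.7, -14.3, 21.1, 0.1, 0.3, -0.4]]
```

```bash
python3 -m inch '[[1,2,-12,18,0.1,0.3,-0.4],[1,2,-15,25,0.1,0.3,-0.4],[1,0,0,4,0,0,0],[1,0,0,2,0,0,0]]';python3 plan.py 642 17.3 127 -7.6 1
```

```text
time: 31.0
eef_pos: [642.5, 18.4, 183.5]
ee_rot: [-3.14, -0.002, -0.126]
force: [-0.0, -0.2, 0.3]
grip_width: 85.6
t 31.0 from [642.5  18.4 183.5] yaw -7.2 dist 56.5 n 2
[[1.0, -0.2, 0.6, 28.3, -0.0, -0.0, 0.2], [1.0, -0.2, 0.6, 28.3, -0.0, -0.0, 0.2]]
```

```bash
python3 -m inch '[[1,-0.5,0.5,22,0,0,0.2],[1,-0.5,0.5,27,0,0,0.2],[1,0,0,7,0,0,0],[1,0,0,2,0,0,0]]';python3 plan.py 642 17.3 127 -7.6 1; python3 - <<'E'
from h import *
g=cam('wrist'); save(g,'w20.png',(80,150,480,420),1.5)
E
```

```text
time: 31.4
eef_pos: [643.0, 18.2, 128.7]
ee_rot: [-3.14, -0.007, -0.13]
force: [-0.6, -0.2, 1.2]
grip_width: 85.5
t 31.4 from [643.   18.2 128.7] yaw -7.5 dist 2.2 n 1
[[1.0, -0.9, 1.0, 1.7, -0.1, -0.4, 0.1]]
```

View pics/w20.png

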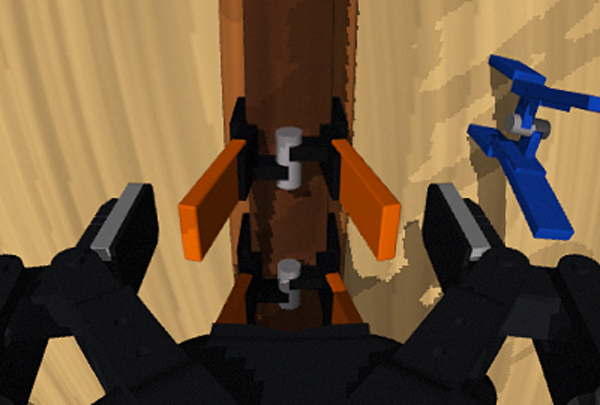

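Same picture as before the first grasp, with the handles centred. I'll squeeze and lift.

```bash
python3 -m inch '[[0,-0.5,0.5,3,0,0,0],[0,-0.5,0,2,0,0,0],[0,-0.5,0,2,0,0,0],[0,0,0,2,0,0,0],[0,0,0,1,0,0,0]]' 30; python3 -m inch '[[0,0,0,-15,0,0,0],[0,0,0,-30,0,0,0],[0,0,0,-35,0,-0.4,0],[0,0,0,-35,0,-0.4,0],[0,0,0,-30,0,0,0]]';  python3 - <<'E'
from h import *
g=cam('wrist'); save(g,'w21.png',(80,150,480,420),1.5)
E
python3 plan.py 493.5 297 278 85.5 0
```

```text
time: 31.95
eef_pos: [643.3, 17.6, 122.1]
ee_rot: [-3.139, -0.012, -0.13]
force: [0.2, 0.1, 0.6]
grip_width: 38.6
time: 32.45
eef_pos: [639.4, 17.3, 266.4]
ee_rot: [-3.14, 0.013, -0.13]
force: [0.7, 0.6, -0.9]
grip_width: 38.4
t 32.5 from [640.7  17.3 271.6] yaw -7.5 dist 316.1 n 12
[[0.0, -15.2, -21.5, -0.4, -0.0, 0.0, -7.7], [0.0, -12.2, -23.4, -0.4, -0.0, 0.0, -7.7], [0.0, -8.9, -24.8, -0.4, -0.0, 0.0, -7.7], [0.0, -5.5, -25.8, -0.4, -0.0, 0.0, -7.7], [0.0, -1.9, -26.3, -0.5, -0.0, 0.0, -7.7]]
[[0.0, 1.6, -26.3, -0.5, -0.0, 0.0, -7.7], [0.0, 5.1, -25.8, -0.5, -0.0, 0.0, -7.7], [0.0, 8.6, -24.9, -0.5, -0.0, 0.0, -7.7], [0.0, 11.9, -23.5, -0.5, -0.0, 0.0, -7.7], [0.0, 14.9, -21.7, -0.5, -0.0, 0.0, -7.7]]
[[0.0, 17.7, -19.5, -0.5, -0.0, 0.0, -7.7], [0.0, 20.2, -16.9, -0.5, -0.0, 0.0, -7.7]]
```

View pics/w21.png

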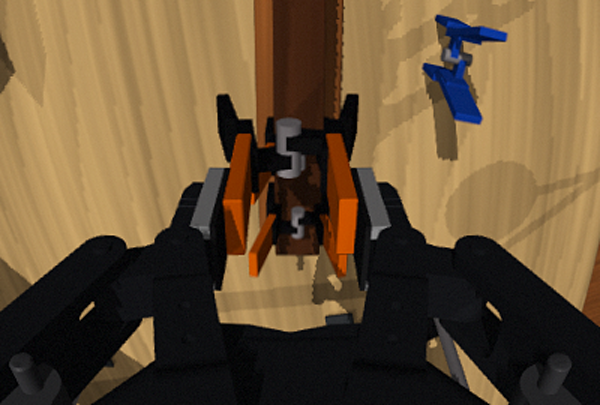

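```bash
python3 -m inch '[[0,-15,-21,0,0,0,-8],[0,-12,-23,0,0,0,-8],[0,-9,-25,0,0,0,-8],[0,-6,-26,0,0,0,-8],[0,-2,-26,0,0,0,-8]]';python3 -m inch '[[0,2,-26,0,0,0,-8],[0,5,-26,0,0,0,-8],[0,9,-25,0,0,0,-8],[0,12,-24,0,0,0,-8],[0,15,-22,0,0,0,-8]]'; python3 plan.py 493.5 295 275 85.5 0
```

```text
time: 33.0
eef_pos: [578.2, 132.6, 274.0]
ee_rot: [-3.14, -0.002, 0.587]
force: [0.0, -0.2, -0.5]
grip_width: 38.6
time: 33.5
eef_pos: [506.5, 250.5, 273.8]
ee_rot: [3.141, -0.004, 1.315]
force: [0.9, 0.4, -0.4]
grip_width: 38.1
t 33.5 from [506.5 250.5 273.8] yaw 75.3 dist 46.4 n 2
[[0.0, 19.9, -11.9, -0.5, 0.0, -0.1, -5.1], [0.0, 20.9, -10.1, -0.6, 0.0, -0.1, -5.1]]
```

```bash
python3 -m inch '[[0,18,-8,0,0,0,-5],[0,18,-6,0,0,0,-5],[0,0,0,0,0,0,0],[0,0,0,0,0,0,0]]'; python3 - <<'E'
from h import *
g=cam('wrist'); save(g,'w22.png',(80,60,480,360),2); s=state(); print(s['eef_pos'],s['ee_rot'])
E
python3 plan.py 493.5 297 240 85.5 0
```

```text
time: 33.9
eef_pos: [497.6, 292.6, 273.8]
ee_rot: [3.14, -0.004, 1.504]
force: [-0.0, -2.0, -0.4]
grip_width: 38.7
[497.6581547  292.45303792 273.80692466] [ 3.14022068 -0.00414086  1.50373043]
t 34.0 from [497.7 292.5 273.8] yaw 86.2 dist 34.4 n 1
[[0.0, 4.1, -4.5, 33.8, 0.1, -0.2, 0.7]]
```

View pics/w22.png

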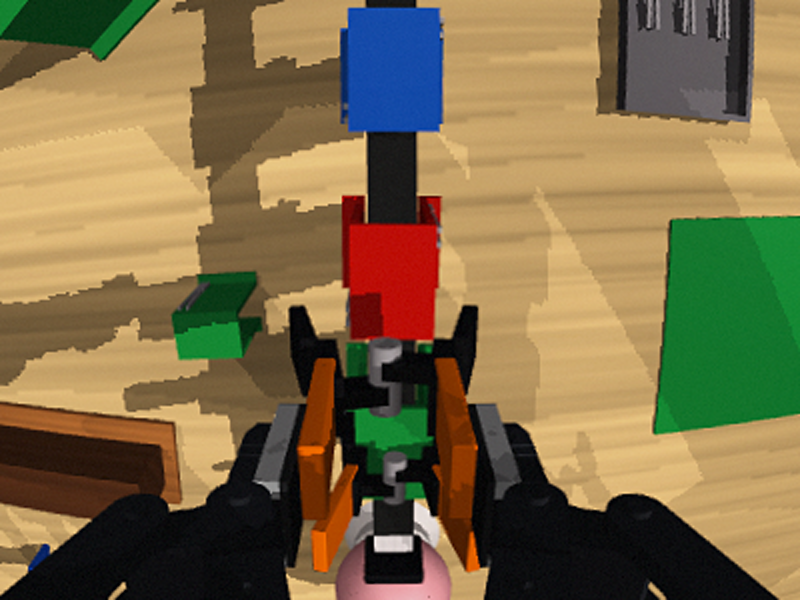

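```bash
python3 - <<'E'
from h import *
g=cam('wrist'); c=lambda u,v,z:onz(g,80+u/2,60+v/2,z)[:2].round(1)
print('red edges',c(347,240,134),c(439,240,134),c(350,330,134),c(434,330,134),'ends',c(393,224,134),c(393,340,134)); print('jaw tips in',c(303,310,185),c(464,310,185),'blue',c(348,70,134),c(442,70,134),c(395,8,134),c(395,131,134))
E
```

```text
red edges [473.1 278.6] [475.6 316.3] [512.4 276.6] [514.8 312.5] ends [467.7 297.9] [518.2 294.6]
jaw tips in [485.2 265.3] [488.9 320.2] blue [404.2 284.3] [406.6 321.2] [380.5 304.4] [429.9 301.1]
```

```bash
python3 -m inch '[[0,3.7,-3,25,0,0,0.3],[0,0,0,30,0,0,0.3],[0,0,0,10,0,0,0]]'; python3 plan.py 494 296.1 197 85.6 0
```

```text
time: 34.3
eef_pos: [497.1, 294.5, 209.3]
ee_rot: [3.136, -0.006, 1.486]
force: [0.3, 0.0, -0.5]
grip_width: 38.5
t 34.3 from [497.1 294.5 209.3] yaw 85.1 dist 12.8 n 1
[[0.0, 1.3, -3.3, 12.3, 0.3, -0.4, -0.5]]
```

```bash
python3 -m inch '[[0,1.3,-2,8,0.3,-0.3,-0.3],[0,0,0,4,0,0,0],[0,0,0,3,0,0,0]]'; python3 plan.py 494 296.1 197 85.6 0;  python3 - <<'E'
from h import *
s=cam('scene'); save(s,'sc23.png',(300,120,420,220),5)
E
```

```text
time: 34.6
eef_pos: [496.1, 294.7, 195.4]
ee_rot: [3.141, -0.001, 1.488]
force: [-6.6, -4.5, 31.7]
grip_width: 38.3
t 34.6 from [496.1 294.7 195.4] yaw 85.3 dist 2.9 n 1
[[0.0, 1.2, -2.2, -1.6, 0.1, -0.1, -0.3]]
```

View pics/sc23.png

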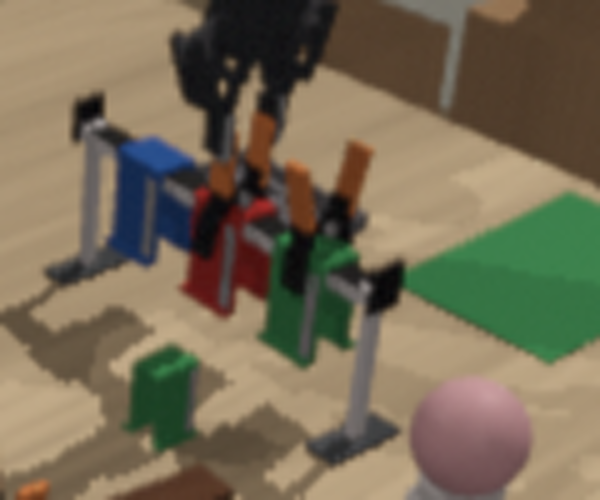

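```bash
python3 -m inch '[[0,1,0,-2,0,0,0],[0,0,0,0,0,0,0]]'; python3 -m inch '[[1,0,0,0,0,0,0],[1,0,0,1,0,0,0],[1,0,0,1,0,0,0],[1,0,0,1,0,0,0],[1,0,0,1,0,0,0]]'; python3 -m inch '[[1,0,0,-15,0,0,0],[1,0,0,-40,0,0,0],[1,0,0,-45,0,0,0],[1,0,0,-20,0,0,0],[1,0,0,0,0,0,0]]'; python3 - <<'E'
from h import *
g=cam('wrist'); save(g,'w24.png',(150,100,400,400),2)
s=cam('scene'); save(s,'sc24.png',(300,120,420,220),5)
E
python3 plan.py 631 -80 240 -7.6 1
```

```text
time: 34.85
eef_pos: [496.9, 296.0, 199.9]
ee_rot: [3.138, -0.003, 1.488]
force: [0.1, -0.1, 0.1]
grip_width: 38.7
time: 35.35
eef_pos: [497.6, 296.3, 196.1]
ee_rot: [3.137, -0.004, 1.488]
force: [-0.0, 0.1, -0.3]
grip_width: 85.4
time: 35.85
eef_pos: [495.9, 295.3, 317.8]
ee_rot: [3.141, -0.001, 1.488]
force: [0.2, 0.6, -1.0]
grip_width: 85.3
t 36.0 from [495.2 295.  315.1] yaw 85.2 dist 405.8 n 12
[[1.0, -30.2, 13.9, 6.3, -0.0, 0.0, 7.7], [1.0, -28.1, 17.8, 6.3, -0.0, 0.0, 7.7], [1.0, -25.4, 21.4, 6.3, -0.0, 0.0, 7.7], [1.0, -22.3, 24.7, 6.2, -0.0, 0.0, 7.7], [1.0, -18.8, 27.4, 6.2, -0.0, 0.0, 7.7]]
[[1.0, -14.9, 29.7, 6.2, -0.0, 0.0, 7.7], [1.0, -10.8, 31.4, 6.2, -0.0, 0.0, 7.7], [1.0, -6.4, 32.6, 6.2, -0.0, 0.0, 7.7], [1.0, -2.0, 33.2, 6.2, -0.0, 0.0, 7.7], [1.0, 2.5, 33.1, 6.2, -0.0, 0.0, 7.7]]
[[1.0, 6.9, 32.5, 6.2, -0.0, 0.0, 7.7], [1.0, 11.2, 31.3, 6.3, -0.0, 0.0, 7.7]]
```

View pics/w24.png

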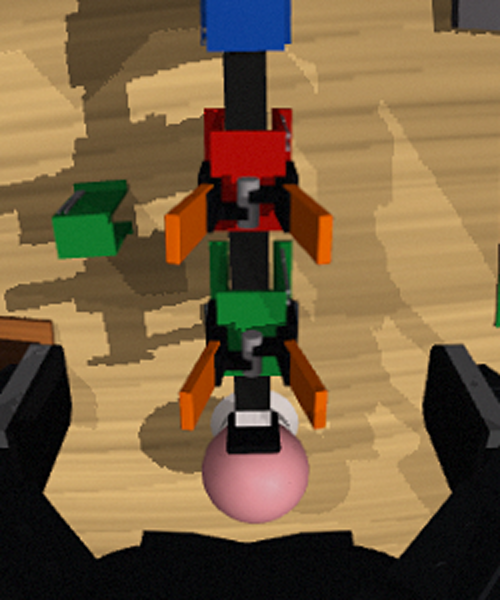

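View pics/sc24.png

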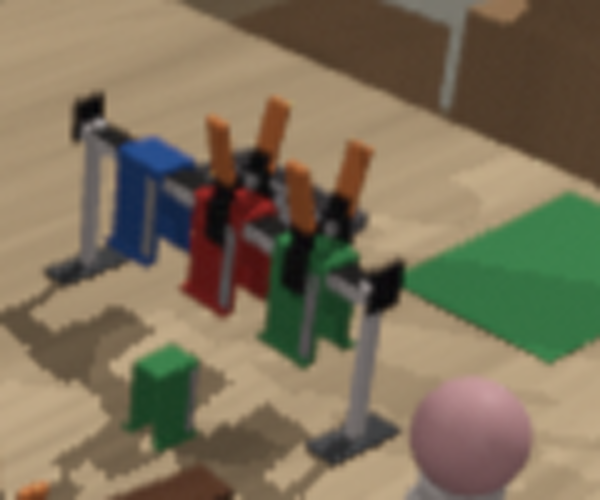

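Red is clipped upright. Third clip, for blue.

```bash
python3 -m inch '[[1,-30,14,6,0,0,8.2],[1,-28,18,6,0,0,8.2],[1,-26,21,6,0,0,8.2],[1,-22,25,6,0,0,8.2],[1,-19,27,6,0,0,8.2]]';python3 -m inch '[[1,-15,30,6,0,0,8.2],[1,-11,31,6,0,0,8.2],[1,-6,33,6,0,0,8.2],[1,-2,33,6,0,0,8.2],[1,2,33,6,0,0,8.2]]'; python3 plan.py 631 -75 240 -7.6 1
```

```text
time: 36.45
eef_pos: [546.1, 135.6, 275.7]
ee_rot: [-3.136, 0.012, 0.755]
force: [0.2, -0.6, 0.1]
grip_width: 85.3
time: 36.95
eef_pos: [585.3, -32.0, 234.7]
ee_rot: [3.137, 0.026, 0.009]
force: [0.4, 0.8, 0.7]
grip_width: 85.2
t 37.0 from [585.3 -32.  234.7] yaw 0.5 dist 62.9 n 2
[[1.0, 22.6, 21.7, -3.2, 0.2, 0.7, 4.1], [1.0, 24.1, 20.0, -2.9, 0.2, 0.7, 4.1]]
```

```bash
python3 -m inch '[[1,22,20,-3,0.2,0.7,4.2],[1,22,18,-3,0.2,0.7,4.2],[1,0,0,0,0,0,0],[1,0,0,0,0,0,0]]'; python3 - <<'E'
from h import *
g=cam('wrist'); save(g,'w25.png',(80,60,480,360),2); s=state(); print(s['eef_pos'],s['ee_rot'])
E
python3 plan.py 633.5 -45.7 185 -7.6 1
```

```text
time: 37.35
eef_pos: [625.9, -77.5, 230.5]
ee_rot: [3.141, 0.014, -0.154]
force: [1.4, 0.4, -0.0]
grip_width: 85.6
[625.77839215 -77.27194477 230.39286157] [ 3.1411654   0.01423621 -0.15342855]
t 37.4 from [625.8 -77.3 230.4] yaw -8.8 dist 55.8 n 2
[[1.0, 1.7, -16.2, 22.7, 0.0, 0.4, -0.6], [1.0, 1.7, -16.2, 22.7, 0.0, 0.4, -0.6]]
```

View pics/w25.png

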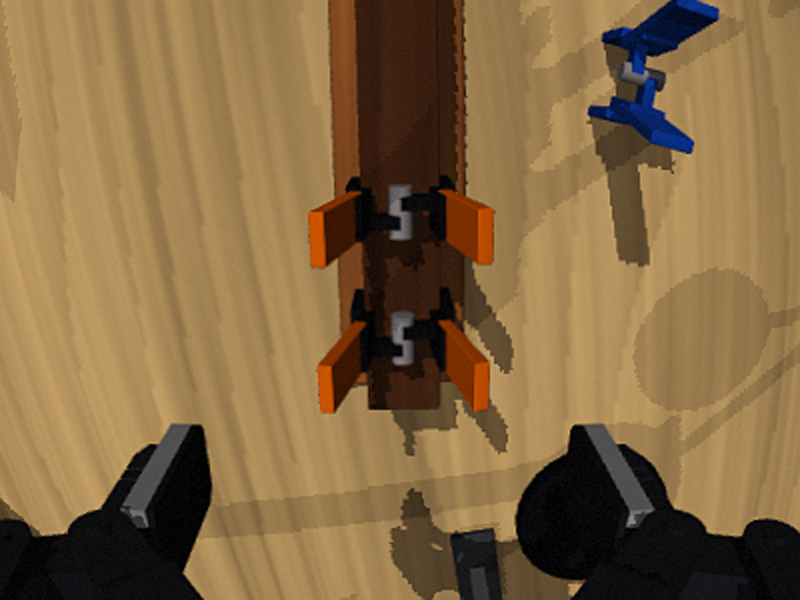

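```bash
python3 - <<'E'
from h import *
g=cam('wrist'); c=lambda u,v,z:onz(g,80+u/2,60+v/2,z)[:2].round(1)
print('piv',c(400,212,80),c(402,337,80),'mid',(c(318,240,138)+c(484,238,138))/2)
E
python3 -m inch '[[1,2,-14,18,0,0.4,-0.6],[1,2,-16,26,0,0.4,-0.6],[1,0,0,4,0,0,0],[1,0,0,2,0,0,0]]';python3 plan.py 633.6 -45.7 127 -7.6 1
```

```text
piv [633.5 -45.5] [ 626.1 -101.4] mid [633.7 -44.2]
time: 37.85
eef_pos: [631.9, -44.0, 180.5]
ee_rot: [3.141, -0.001, -0.125]
force: [0.9, -0.2, 0.5]
grip_width: 85.5
t 37.9 from [631.9 -44.  180.5] yaw -7.2 dist 53.6 n 2
[[1.0, 0.9, 0.7, 26.8, 0.0, -0.0, 0.2], [1.0, 1.0, 0.7, 26.8, 0.0, -0.0, 0.2]]
```

```bash
python3 -m inch '[[1,1,0.5,20,0,0,0.2],[1,0,0.5,26,0,0,0.2],[1,0,0,7,0,0,0],[1,0,0,2,0,0,0]]';python3 plan.py 633.6 -45.7 127 -7.6 1; python3 - <<'E'
from h import *
g=cam('wrist'); save(g,'w26.png',(80,150,480,420),1.5)
E
```

```text
time: 38.25
eef_pos: [633.5, -45.3, 128.7]
ee_rot: [3.141, -0.005, -0.13]
force: [-0.4, -0.3, -0.2]
grip_width: 85.0
t 38.2 from [633.5 -45.3 128.7] yaw -7.5 dist 1.7 n 1
[[1.0, 0.1, 0.4, 1.7, 0.0, -0.3, 0.1]]
```

View pics/w26.png

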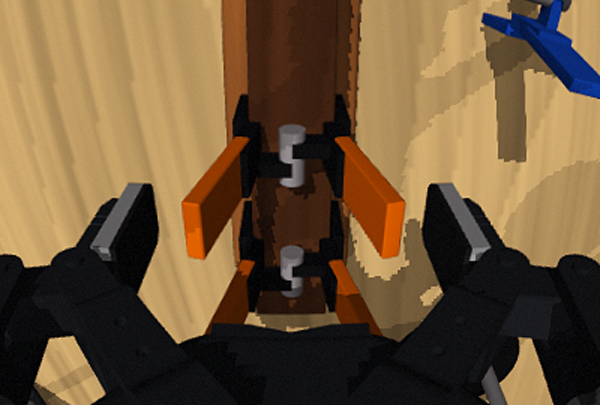

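```bash
python3 -m inch '[[0,0.5,0.5,3,0,0,0],[0,0,0,2,0,0,0],[0,0,0,2,0,0,0],[0,0,0,2,0,0,0],[0,0,0,1,0,0,0]]' 30; python3 -m inch '[[0,0,0,-15,0,0,0],[0,0,0,-30,0,0,0],[0,0,0,-35,0,-0.4,0],[0,0,0,-35,0,-0.4,0],[0,0,0,-30,0,0,0]]';  python3 - <<'E'
from h import *
g=cam('wrist'); save(g,'w27.png',(80,150,480,420),1.5)
s=cam('side'); save(s,'s27.png',(120,80,420,380),2)
E
python3 plan.py 405 302 275 86 0
```

```text
time: 38.8
eef_pos: [635.7, -46.4, 121.8]
ee_rot: [3.141, -0.01, -0.13]
force: [-0.4, 0.8, 0.3]
grip_width: 38.7
time: 39.3
eef_pos: [632.1, -45.9, 266.1]
ee_rot: [3.141, 0.015, -0.13]
force: [0.9, 0.1, -0.0]
grip_width: 38.9
t 39.4 from [633.8 -46.1 269. ] yaw -7.5 dist 416.6 n 12
[[0.0, -22.7, -26.3, -0.3, -0.0, 0.0, -7.8], [0.0, -18.9, -29.1, -0.4, -0.0, 0.0, -7.8], [0.0, -14.8, -31.4, -0.4, -0.0, 0.0, -7.8], [0.0, -10.4, -33.1, -0.4, -0.0, 0.0, -7.8], [0.0, -5.8, -34.2, -0.4, -0.0, 0.0, -7.8]]
[[0.0, -1.1, -34.7, -0.4, -0.0, 0.0, -7.8], [0.0, 3.6, -34.5, -0.5, -0.0, 0.0, -7.8], [0.0, 8.2, -33.7, -0.5, -0.0, 0.0, -7.8], [0.0, 12.7, -32.3, -0.5, -0.0, 0.0, -7.8], [0.0, 17.0, -30.3, -0.5, -0.0, 0.0, -7.8]]
[[0.0, 20.9, -27.7, -0.5, -0.0, 0.0, -7.8], [0.0, 24.5, -24.6, -0.5, -0.0, 0.0, -7.8]]
```

View pics/w27.png

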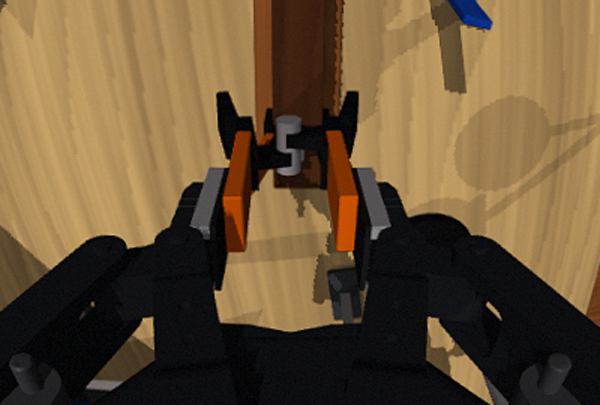

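View pics/s27.png

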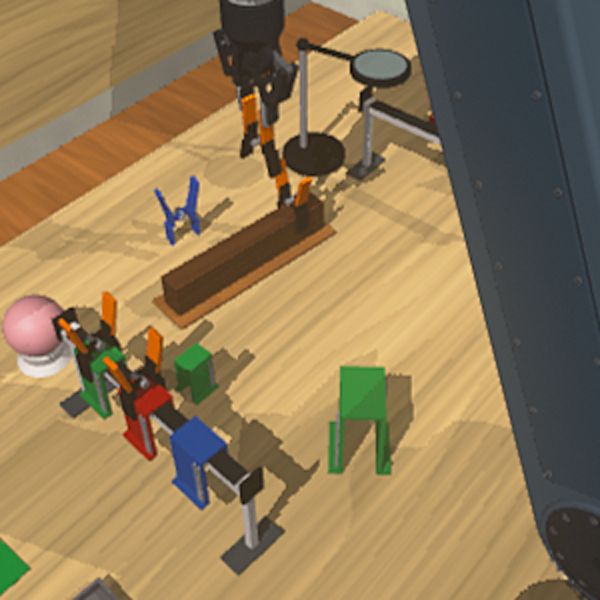

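The clip is held, the spare is still on the strip at (303,190), and blue is unmoved. I'll carry it to blue.

```bash
python3 -m inch '[[0,-23,-26,0,0,0,-8],[0,-19,-29,0,0,0,-8],[0,-15,-31,0,0,0,-8],[0,-10,-33,0,0,0,-8],[0,-6,-34,0,0,0,-8]]';python3 -m inch '[[0,-1,-34,0,0,0,-8],[0,4,-34,0,0,0,-8],[0,8,-34,0,0,0,-8],[0,13,-32,0,0,0,-8],[0,17,-30,0,0,0,-8]]'; python3 plan.py 405 300 275 86 0
```

```text
time: 39.9
eef_pos: [535.1, 97.3, 266.7]
ee_rot: [-3.137, 0.007, 0.586]
force: [-0.7, -0.2, 0.5]
grip_width: 38.6
time: 40.4
eef_pos: [427.3, 240.7, 264.7]
ee_rot: [-3.132, 0.003, 1.314]
force: [0.7, 0.5, -0.4]
grip_width: 38.4
t 40.4 from [427.3 240.7 264.7] yaw 75.3 dist 64.2 n 2
[[0.0, 25.8, -18.4, -5.1, -0.3, 0.1, -5.4], [0.0, 27.4, -15.9, -5.1, -0.3, 0.1, -5.4]]
```

```bash
python3 -m inch '[[0,25,-14,-3,-0.3,0,-5.4],[0,24,-12,-3,-0.3,0,-5.4],[0,0,0,0,0,0,0],[0,0,0,0,0,0,0]]'; python3 - <<'E'
from h import *
g=cam('wrist'); save(g,'w28.png',(80,60,480,360),2); s=state(); print(s['eef_pos'],s['ee_rot'])
E
python3 plan.py 405 302.3 240 85.8 0
```

```text
time: 40.8
eef_pos: [407.4, 298.3, 269.0]
ee_rot: [-3.141, 0.003, 1.519]
force: [-0.1, 0.7, -0.3]
grip_width: 38.5
[407.54122458 298.06588239 268.9658878 ] [-3.14042682e+00  2.95754058e-03  1.51870485e+00]
t 40.9 from [407.5 298.1 269. ] yaw 87.0 dist 29.4 n 1
[[0.0, 4.2, -2.7, 29.0, -0.1, 0.2, 1.2]]
```

View pics/w28.png

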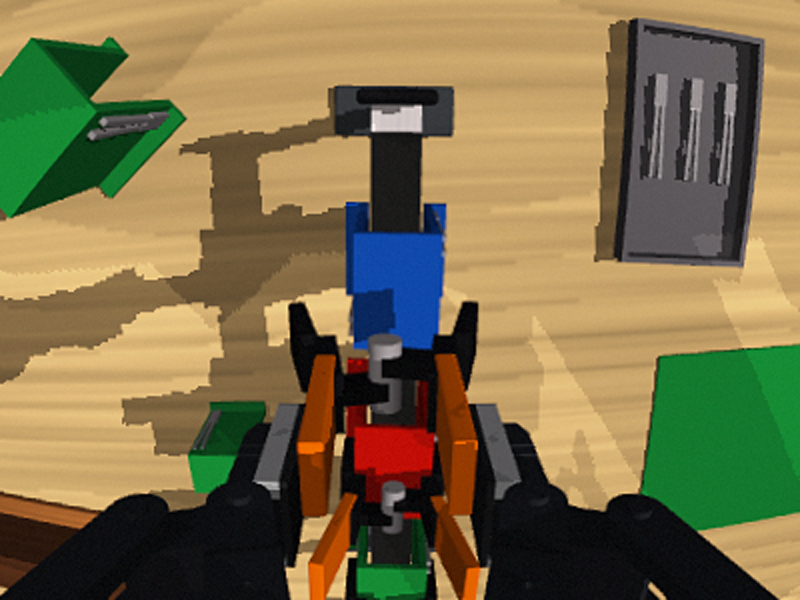

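```bash
python3 - <<'E'
from h import *
g=cam('wrist'); c=lambda u,v,z:onz(g,80+u/2,60+v/2,z)[:2].round(1)
print('edges',c(351,245,134),c(443,245,134),c(354,330,134),c(438,330,134),'ends',c(397,234,134),c(397,347,134)); print('jaw',c(303,308,181),c(464,308,181))
E
python3 -m inch '[[0,4,-2,25,0,0.1,0.6],[0,0,0,30,0,0.1,0.6],[0,0,0,8,0,0,0]]'; python3 plan.py 405 302 197 85.8 0
```

```text
edges [383.9 284.8] [385.7 321.9] [420.4 283.5] [422.2 318.8] ends [380.3 303.5] [429.  301.2]
jaw [394.2 270.3] [397. 325.]
time: 41.2
eef_pos: [408.0, 299.7, 205.5]
ee_rot: [3.14, -0.002, 1.489]
force: [0.0, -0.7, -0.5]
grip_width: 38.6
t 41.2 from [408.  299.7 205.5] yaw 85.3 dist 9.3 n 1
[[0.0, 2.0, -3.2, 8.5, 0.1, -0.1, -0.5]]
```

```bash
python3 -m inch '[[0,2.3,-2,4,0,0,-0.4],[0,0.5,0,3,0,0,0],[0,0,0,2,0,0,0]]'; python3 plan.py 405 302 197 85.8 0
```

```text
time: 41.5
eef_pos: [407.0, 301.4, 196.9]
ee_rot: [3.14, -0.002, 1.494]
force: [0.8, -0.3, 0.1]
grip_width: 38.3
t 41.5 from [407.  301.4 196.9] yaw 85.6 dist 2.1 n 1
[[0.0, 0.5, -2.1, -0.1, 0.1, -0.1, -0.2]]
```

```bash
python3 -m inch '[[1,0.5,0,0,0,0,0],[1,0,0,1,0,0,0],[1,0,0,1,0,0,0],[1,0,0,1,0,0,0],[1,0,0,1,0,0,0]]'; python3 -m inch '[[1,0,0,-15,0,0,0],[1,0,0,-40,0,0,0],[1,0,0,-45,0,0,0],[1,0,0,-35,0,0,0],[1,0,30,-30,0,0,0]]'; python3 -m inch '[[1,0,45,-10,0,0,0],[1,0,35,0,0,0,0],[1,0,0,0,0,0,0]]'; python3 - <<'E'
from h import *
g=cam('wrist'); save(g,'w29.png',None,1.4); print(state()['eef_pos'])
s=cam('scene'); save(s,'sc29.png',(200,110,420,280),3.6)
s=cam('side'); save(s,'s29.png',(120,80,420,380),2)
E
```

```text
time: 42.0
eef_pos: [408.2, 302.7, 194.9]
ee_rot: [3.137, -0.004, 1.494]
force: [-0.2, -0.7, -0.2]
grip_width: 85.3
time: 42.5
eef_pos: [433.5, 298.5, 361.8]
ee_rot: [-3.139, 0.001, 1.496]
force: [1.2, 0.7, 0.2]
grip_width: 85.4
time: 42.8
eef_pos: [518.7, 293.0, 377.2]
ee_rot: [3.136, -0.004, 1.497]
force: [-0.8, -0.4, -0.7]
grip_width: 85.3
[517.05242304 293.0259257  377.55470704]
```

View pics/w29.png

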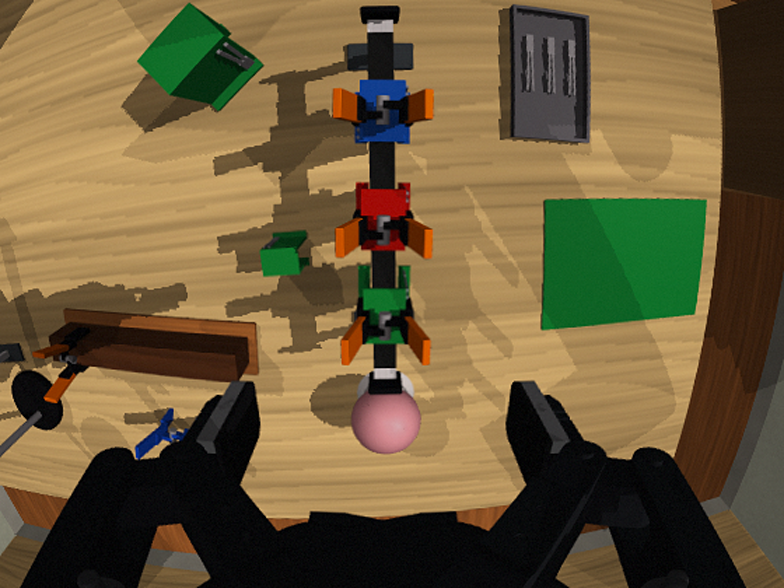

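View pics/sc29.png

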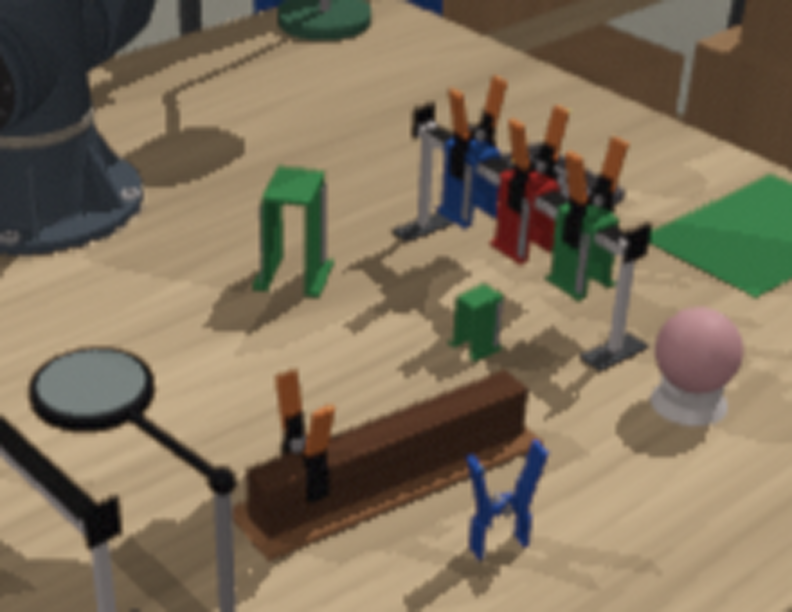

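View pics/s29.png

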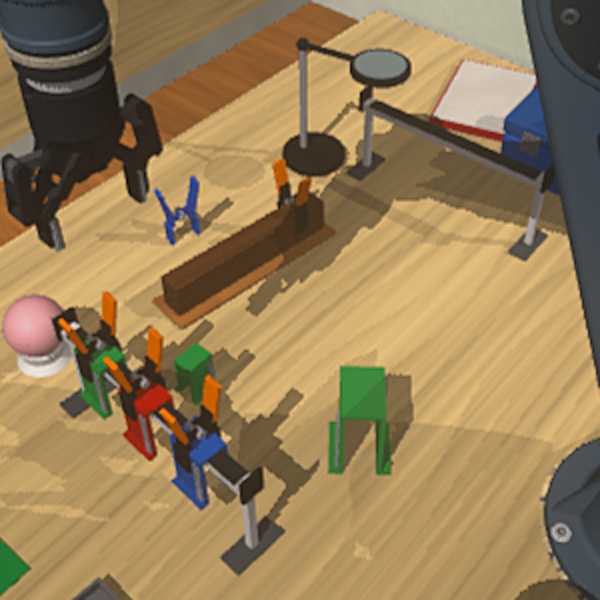

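```bash
python3 - <<'E'
from h import *
g=cam('wrist'); c=lambda u,v,z:onz(g,u/1.4,v/1.4,z)[:2].round(1)
for n,p,l,r in [('blue',(382,109),(343,104),(424,105)),('red',(383,229),(346,240),(422,240)),('green',(384,324),(352,347),(419,347))]:
    q=c(*p,154); L=c(*l,212); Rr=c(*r,212); print(n,'pivot',q,'across',(q[1]-(296.3-.0645*(q[0]-475))).round(1),'handle mid',((L+Rr)/2).round(1),'sep',np.linalg.norm(L-Rr).round(1))
sc=cam('scene'); si=cam('side')
S=lambda x,y:(200+x/3.6,110+y/3.6); D=lambda x,y:(120+x/2,80+y/2)
# handle tops: side-facing (+y/-y) ones
for n,a,b in [('blue inner handle top',S(457,92),D(212,379)),('red',S(517,124),D(154,331)),('green',S(574,157),D(108,295))]:
    p,e=tri(sc,a,si,b); print(n,p.round(1),e.round(1))
s=state(); print(s['time'],s['force'].round(1))
E
```

```text
blue pivot [401.5 302. ] across 1.0 handle mid [403.7 302.7] sep 49.8
red pivot [492.7 296.2] across 1.0 handle mid [489.8 296.8] sep 48.7
green pivot [570.6 291.4] across 1.3 handle mid [564.6 292.5] sep 46.3
blue inner handle top [407.8 271.7 203.1] 1.7
red [498.6 265.5 204.5] 0.0
green [577.5 260.8 202.6] 1.1
43.1 [-0.5 -0.3  0.4]
```

The pivots sit about 1 mm off the bar line. The handle tops at about 203–205 mm put the pivots roughly 14–20 mm above the crowns, inside the allowed 2–33 mm. I'm handing the job in.

```bash
python3 -c "
from rig import close_job
print(close_job())"
```

```text
the job is handed in; nothing more can be done
None
```

The three hangers that were there (blue, red and the middle-sized green; no yellow) now hang on rail_left, the rail without the magnifier's lens. Each is held by one orange clip, and I handed the job in at about 43 s. The fourth clip is still parked on the strip. I left the blue clip and the large and small green hangers alone.

**Last checks, from all three cameras:**
- **Position:** the clip pivots are about 1 mm off the bar's line. From where the clips were released they should sit about 20 mm above the crowns; the handle tops read 203–205 mm, which suggests nearer 14–20 mm. Both are inside the allowed 2–33 mm.
- **Clips:** each stands upright with a jaw on each side of its crown.
- **Bystanders:** the magnifier, quartz and tray look unmoved. The tackle box is only partly visible in the last views.
- **Gripper:** it is clear of everything.

**Disagreements and unconfirmed points:**
- **Views:** wrist views put the bar 1–2 mm apart in y, and the handle separation read 46–50 mm at an assumed height of 212 mm, so that height was somewhat high.
- **Contact force:** the wrist briefly felt about 60 N as red seated on the bar and about 32 N as red's clip touched its crown. Both are under the 120 N wrist limit.
- **Clip grip force:** I could not measure it directly, so I'm judging that from the pictures only.

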